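# Part a gearbox cover from its case with a wedge, square and even

## Robot

A 7-joint arm with a two-finger parallel gripper is mounted at the origin on the work surface. World frame = base frame: x ahead of the robot, y to its left, z up, the work surface at z = 0. Lengths are in m, angles in rad, forces in N, time in s.
With the tool pointing down it reaches from about 0.425 to 0.875 m from the base axis. Payload 8.4 kg.
Tool frame: the origin (TCP) lies on the centre line of the jaws, within the pads' length; the fingertips stand 22 mm ahead of it and the grasp point (between the pads) lies 3 mm ahead of it; z points along the fingers, y is the line along which they close (so a half turn about z gives the same grasp; the last joint's range is limited). The gripper opens to 85 mm and grips with 20 to 120 N. Pads are 22 mm wide; open, the fingers measure 114 mm over their backs; the gripper's body (76 mm by 85 mm) begins 54 mm behind the grasp point. The pads swing forward as they close: fully open they stand 13 mm farther back than shut.
Start: joints at [-1.218, 0.333, 0.04, 1.465, -0.013, 1.343, -0.059], TCP at [0.284, 0.585, 0.253] pointing down, gripper open.
Joint ranges: [-2.58, 2.58], [-0.38, 2.09], [-1.3, 1.39], [0.25, 2.4], [-1.5, 4.64], [0.08, 2.09], [-2.65, 2.65]. Speed limits (rad/s): [2.22, 2.22, 2.79, 2.79, 3.14, 3.14, 3.14].

## Interface

Orientations are given as a 3x3 rotation matrix whose columns are the frame's x, y, z axes.
In Python, from rig import bot, imaging, recognise gives the robot as it stands.
- The arm moves only by the shell command python3 -m creep 'ROWS' [FORCE]. ROWS is a JSON object of lists of equal length, an entry for each row: "gripper": the closure, from -1 (fully open) to 1 (shut); "delta_pos": the shift along the tool's x, y, z in mm, a list of three; "delta_rot": the turn, a rotation vector about the tool's x, y, z in rad, a list of three. In form: {"gripper": [gripper, ...], "delta_pos": [[tx, ty, tz], ...], "delta_rot": [[rx, ry, rz], ...]}. A call has exactly 10 rows; each row shifts and turns the commanded pose from where the row before left it, along the tool's axes as they then stand; what a row does not reach is not made up. A row lasts 1/10 s, in which the tool goes at most 50 mm and 8.59 degrees, less where a joint would pass 70% of its speed; a pose out of reach is approached as far as the arm can. A call with a gripper value outside its range is refused whole. The fingers move at their own pace and stop on an object; FORCE is the grip in N (left out, the last holds). Time passes only in rows, so rows that do not move let the fingers close, or fill a call up. It gives the time, the measured TCP pose, the force, the opening and the grip force at its end, in the units of the state.
- bot.state(): the state, without advancing time (a new reading comes with each control period).
- imaging.snapshot(name): name is "side" or "top"; returns a dict with "pixels" (384x512x3 uint8, red, green, blue), "range_z" (384x512 float32, m along the optical axis (not along the pixel's ray), 0 where there is no reading), "fov_y" (degrees; the focal length in pixels is half the picture's height over the tangent of half this angle, whatever the lens; pixels are square), "cx", "cy" (the principal point, pixels), "world_to_cam" (4x4, takes a point from world to camera coordinates). Camera axes: x right, y up, looking along -z (the intrinsics and any distortion apply to the point x, -y, -z); pixel columns grow to the right and rows downward; lengths in m; the calibration is good to about 2 mm. A picture is of the moment at which its call begins.
- bot.finish_job(): hands the job in; it is judged then, once.
Trained networks look in a picture, given as the dict that the camera call returned (one of the last four; its "shot" number tells which), for a name from the list of things; names that differ only in an ending like _2 or _b are one class to them, and where a whole thing is asked for, a point or a joint stands for the part that bears it (a point fixed in the world has none). Each returns a list of dicts, best first, with "score" (0 to 1); they miss things now and then, are a little off and sometimes report something else, mostly with a low value. They report only what shows in the picture. A call takes as long as a camera call. They do not tell look-alikes from the thing itself.
- recognise(picture, target): "position" ([x, y, z] in m, in world coordinates, good to about 4 mm: the middle of the surface that is visible of it).
The state is a dict: "t": time; "joint_pos": joint angles; "dq": joint speeds; "tau": joint torques, N m; "ee_pos": TCP position; "ee_rot": TCP orientation; "contact_force": force on the tool from outside, world axes, zero at the start; "wrist_torque": the same for the moment, N m; "width": finger opening in m; "gripper_force": force on a finger pad.
Only numpy, scipy, OpenCV 4.12 (cv2) and the standard library are available. Lean on these libraries where they do the work, as an engineer would, in place of code of your own. Each camera call takes 0.05 s, during which the arm holds its last target. There are 200 camera calls.

## Task

The gearbox clamped in the vise has a cover pressed onto two dowel pins. Take the wedge out of the tool block and ease it gently and slowly down into the pry slots at the left and right ends of the seam by turns, a little at each, so that the cover comes off square, until the seam stands open about 7 mm at both ends; touch the gearbox with nothing but the wedge. Then put the wedge back upright in its pocket in the block, and leave the other things as they are.

Things in the scene. Friction and masses are not known exactly. Their poses are not given: they have to be found in the camera images.
- wedge: Parting wedge, 108 mm tall, 0.14 kg; origin at the blade's tip, z up. Brass blade z 0 to 48 mm, 12 mm wide along its y; thickness along its x is 2 mm at the tip and grows by 0.353 mm per mm of height (10 degrees on each flat side). Brass collar 34 x 30 mm at z 48 to 54, red handle 20 mm (x) by 26 mm (y) at z 54 to 104, black cap above. Same after a half turn about z.
- block: Wooden tool block 60 x 150 (y) x 60 mm, screwed to the bench; origin at the centre of its underside. The wedge's pocket, a through hole 24 (x) by 18 mm (y), is at y = -40 mm: the wedge hangs in it on its collar, tip 12 mm above the bench, blade width along the block's y. A round hole at y = +45 mm holds the screwdriver.
- gearbox: Cast case clamped in a vise, fixed. Origin on the bench under the middle of the seam; x across the seam towards the cover (away from the robot), y along the seam to the left, z up. Flange rim at z = 150 mm; case and cover flanges are 156 mm long, 11 mm thick each, and meet at x = 0. With its shafts it spans x = -94 to 64 mm. Bolts are out; two 10 mm dowel pins near the slots hold the cover.
- cover: The other half; axes parallel to the gearbox's when square, origin on the bench below its left slot. Each end comes off its own pin towards +x and stays where left. A pin holds with about 6 N and yields slowly: add 1.4 N per mm/s of its motion. If one end leads the other by more than 4 mm the pins bend; at 10 mm the cover drops off.
- left_slot (a point): Left pry slot: centre of its mouth, at rim height (gearbox frame 0, 50, 150 mm), fixed to the case. Open upwards, 16 mm long along the seam, floor 42 mm below the rim. Case wall at x = -2 mm, cover wall at x = +2 mm plus the seam opening; both lips have a 3 mm, 45 degree lead-in, so the wedge bears on the walls 3 mm below the rim.
- right_slot (a point): Right pry slot, like the left one (gearbox frame 0, -50, 150 mm). The case stands fast, so as the wedge goes down its tip must drift 0.176 mm towards the cover per mm of descent while that end opens by 0.353 mm; it first bites at a tip depth of 8.7 mm if the seam is shut. Some 8 mm/s takes 10 to 17 N of push; over 18 N, side load or jamming bruises the faces.
- cover_left (a point): Point of the cover's seam face at the left slot, rim height. Its x in the gearbox frame is the seam opening at the left end: 0 shut, 0 to 1.2 mm at the start. Under load the faces give a little, so the opening comes out 1 to 2 mm less than the wedge's depth alone would say.
- cover_right (a point): Point of the cover's seam face at the right slot, rim height. Its x in the gearbox frame is the seam opening at the right end: 0 shut, 0 to 1.2 mm at the start.
- screwdriver: Bystander: green screwdriver hanging upright in the block, 85 mm from the wedge, handle 30 mm thick, its top 145 mm above the bench; origin at its shank's tip.
- tray: Bystander: loose blue tray 150 x 100 x 35 mm with the cover's bolts.
- can: Bystander: loose spray can, 58 mm across, 160 mm tall, standing; origin at its underside.
- bearing: Bystander: loose steel bearing, 52 mm across, 16 mm high, lying flat.
There are look-alikes about, which are no part of the job. There is more than one size of the wedge; the job needs the middle-sized.

How it is judged:
By the outcome, as a careful person would: the job done as asked, in the order asked, and still so for the second after the job is handed in, with the robot touching nothing.
It also fails if it takes over 70 s, if anything falls off the work surface, if the arm or the gripper's body presses on something with over 40 N, if the wrist force passes 120 N, or if a joint passes its speed limit or range.

## Working session

There is one attempt and no reset: what is moved stays moved. The work goes in short steps, Python scripts to look and compute and a shell command to move; the robot and the scene stay as the last step left them, time stands still between calls to the robot, and variables do not carry over. Pictures are saved under pics/ and viewed, at most 10 in all, crops included, and the job is handed in when it is done.

```bash
ls; mkdir -p pics
cat > h.py <<'E'
import numpy as np, cv2
from rig import bot, imaging, recognise
def K(p):
    f=192/np.tan(np.radians(p["fov_y"])/2); return f
def cloud(p):
    f=K(p); z=p["range_z"]; v,u=np.mgrid[0:z.shape[0],0:z.shape[1]]
    P=np.stack([(u-p["cx"])*z/f,-(v-p["cy"])*z/f,-z,np.ones_like(z)],-1)
    W=P@np.linalg.inv(p["world_to_cam"]).T
    W=W[...,:3].copy(); W[z<=0]=np.nan
    return W
def save(p,n,crop=None,s=1):
    im=p["pixels"][...,::-1]
    if crop: im=im[crop[1]:crop[3],crop[0]:crop[2]]
    cv2.imwrite("pics/"+n+".png",cv2.resize(im,None,fx=s,fy=s,interpolation=cv2.INTER_CUBIC))
E
python3 - <<'E'
from h import *
np.set_printoptions(precision=4,suppress=True)
s=bot.state(); print(s)
a=[]
for n in("side","top"):
    p=imaging.snapshot(n); a.append(p["pixels"])
    print(n,{k:v for k,v in p.items() if k not in("pixels","range_z")})
    for t in["wedge","block","gearbox","cover","left_slot","right_slot","cover_left","cover_right","screwdriver","tray","can","bearing"]:
        print(t,[(np.round(d["position"],4),round(d["score"],2)) for d in recognise(p,t)])
    save(p,n,None,1.5); np.savez(n,**{k:v for k,v in p.items()})
E
```

```text
pics
{'t': 0.0, 'joint_pos': array([-1.2182,  0.3339,  0.0399,  1.4663, -0.0134,  1.3433, -0.0585]), 'dq': array([-0.0008, -0.0007,  0.0003,  0.0008,  0.001 ,  0.001 ,  0.0016]), 'tau': array([ -0.0012, -65.8521,   1.3646, -40.5571,   0.0166,   0.0124,
        -0.    ]), 'ee_pos': array([0.2837, 0.5844, 0.2524]), 'ee_rot': array([[-0.8996,  0.4367, -0.0006],
       [ 0.4367,  0.8996, -0.0015],
       [-0.0001, -0.0016, -1.    ]]), 'contact_force': array([ 0.1767, -0.4459, -1.0603]), 'wrist_torque': array([-0.0078,  0.0749,  0.0013]), 'gripper_force': 0.0, 'width': 0.08530755594650381}
side {'fov_y': 53.147809359904564, 'cx': 252.99448915317478, 'cy': 185.01385088673362, 'world_to_cam': array([[-0.967 , -0.2545, -0.0132,  0.5752],
       [ 0.1897, -0.7534,  0.6297, -0.1705],
       [-0.1702,  0.6064,  0.7768, -0.8553],
       [ 0.    ,  0.    ,  0.    ,  1.    ]]), 'shot': 1}
wedge [(array([0.5281, 0.2015, 0.0169]), 0.72), (array([0.4459, 0.2748, 0.0979]), 0.61), (array([0.5382, 0.3347, 0.121 ]), 0.61)]
block [(array([0.4408, 0.3088, 0.0598]), 0.73)]
gearbox [(array([0.5375, 0.027 , 0
[... 859 characters left out ...]
), (array([0.4489, 0.2577, 0.096 ]), 0.58), (array([ 0.5383, -0.0003,  0.1422]), 0.18)]
block [(array([0.544 , 0.0015, 0.1444]), 0.71), (array([0.4478, 0.2983, 0.0612]), 0.65)]
gearbox [(array([ 0.5455, -0.0017,  0.1433]), 0.75)]
cover [(array([0.5737, 0.0052, 0.1344]), 0.82), (array([0.4505, 0.2556, 0.0974]), 0.47)]
left_slot [(array([0.5374, 0.0018, 0.1411]), 0.71)]
right_slot [(array([ 0.5747, -0.0011,  0.1351]), 0.51)]
cover_left []
cover_right [(array([ 0.5734, -0.0001,  0.1335]), 0.55)]
screwdriver [(array([0.441 , 0.3402, 0.1242]), 0.79)]
tray [(array([ 0.4893, -0.2705,  0.0078]), 0.65)]
can [(array([0.7373, 0.1677, 0.1593]), 0.87)]
bearing [(array([ 0.7478, -0.1887,  0.0145]), 0.79)]
```

View pics/side.png

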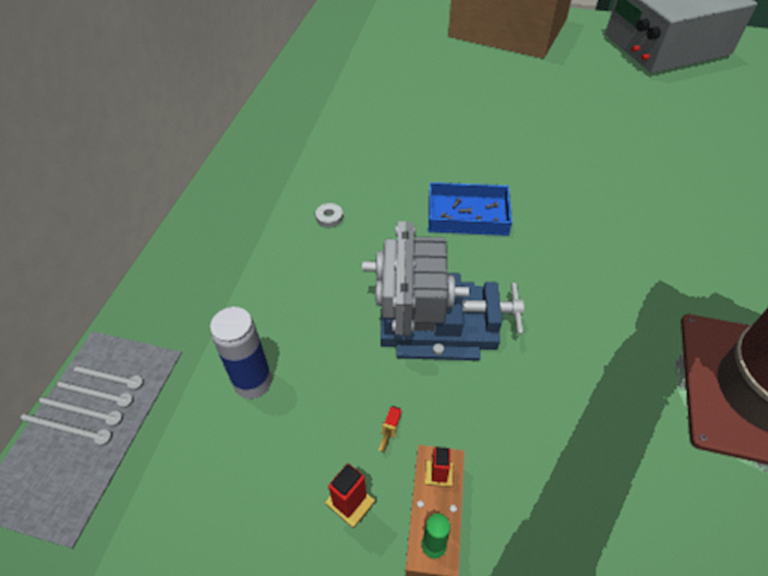

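View pics/top.png

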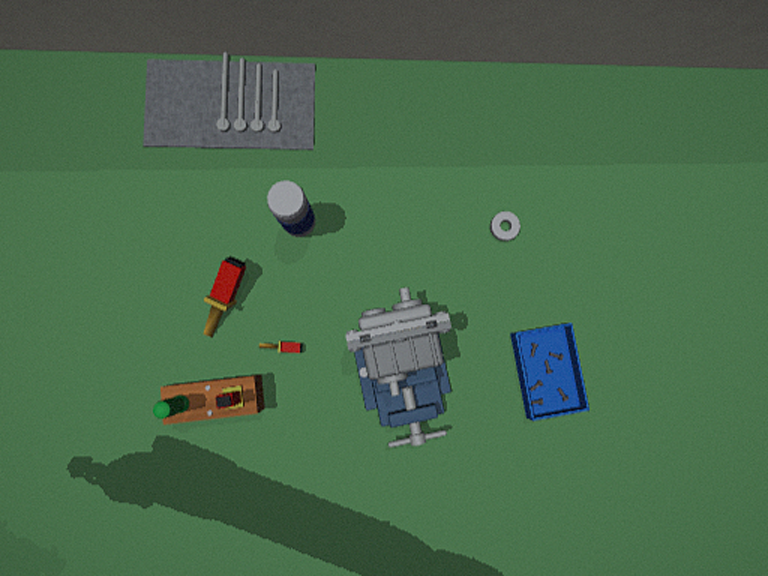

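The side view shows the middle wedge in the block at about (440,465), a large and a small decoy, and the gearbox at (415,285). In the top view the wedge is at (230,397), the seam runs from (350,338) to (448,320), and the slots are near its ends. Next I'll fit the geometry.

Run:
```python
from h import *
np.set_printoptions(precision=4,suppress=True)
for n in("top","side"):
    p=dict(np.load(n+".npz")); W=cloud(p); I=p["pixels"].astype(int); hsv=cv2.cvtColor(p["pixels"],cv2.COLOR_RGB2HSV)
    R,G,B=I[...,0],I[...,1],I[...,2]; X,Y,Z=W[...,0],W[...,1],W[...,2]
    print(n,"bench z",np.nanmedian(Z[(abs(X-.55)<.3)&(abs(Y)<.35)&(abs(Z)<.01)]))
    box=(abs(X-.445)<.06)&(abs(Y-.30)<.11)
    # block top
    m=box&(abs(Z-.06)<.005)&(R>B*1.5)
    r=cv2.minAreaRect(W[m][:,:2].astype(np.float32)*1000); print("blocktop",m.sum(),r,np.nanmedian(Z[m]))
    w=box&(Z>.064)&(Y<.295)
    for z0,z1 in((.064,.075),(.075,.112),(.112,.13)):
        q=w&(Z>z0)&(Z<z1)
        if q.sum()>3: print(z0,q.sum(),np.nanmean(W[q],0),np.nanmin(W[q],0),np.nanmax(W[q],0),cv2.minAreaRect(W[q][:,:2].astype(np.float32)*1000))
    g=(abs(X-.55)<.12)&(abs(Y)<.12)&(Z>.13)&(hsv[...,1]<60)
    h,e=np.histogram(Z[g],np.arange(.13,.165,.002)); print(h,e[:1])
    q=g&(Z>.146)&(Z<.156); r=cv2.minAreaRect(W[q][:,:2].astype(np.float32)*1000); print("rim",q.sum(),np.median(W[q],0),r)
    c=W[q].mean(0); u,s,v=np.linalg.svd(W[q][:,:2]-c[:2],full_matrices=False); print(c,v[0],np.degrees(np.arctan2(v[0][1],v[0][0])))
p=dict(np.load("top.npz"));save(p,"t2",(215,180,315,255),8)
p=dict(np.load("side.npz"));save(p,"s2",(235,135,345,245),5)
```

```text
top bench z 0.001009721766504601
blocktop 1144 ((444.6794738769531, 302.07269287109375), (60.18613815307617, 151.15267944335938), 6.883015155792236) 0.060694520020727505
0.064 80 [0.4528 0.2592 0.0674] [0.4217 0.2434 0.0642] [0.4671 0.2795 0.0747] ((444.5076904296875, 260.2202453613281), (44.52397918701172, 33.52401351928711), 8.822442054748535)
0.075 44 [0.4532 0.2529 0.0935] [0.4423 0.2486 0.0762] [0.4608 0.2739 0.1117] ((456.1546936035156, 257.8153991699219), (29.008481979370117, 14.457468032836914), 57.830352783203125)
0.112 106 [0.4502 0.2614 0.1194] [0.4397 0.2499 0.1131] [0.4601 0.2755 0.125 ] ((449.7676696777344, 262.3235168457031), (19.961166381835938, 25.137161254882812), 4.625779151916504)
[ 48  30  53 164 226 303 490 183 116 249 376 137   9   0   0   0   0] [0.13]
rim 887 [0.552  0.003  0.1504] ((534.183837890625, -2.6271896362304688), (75.08416748046875, 156.08851623535156), 12.423053741455078)
[0.5495 0.0013 0.1502] [-0.2151  0.9766] 102.41898332222762
side bench z -0.0013639125945945074
blocktop 1955 ((443.253662109375, 304.3653564453125), (59.43197250366211, 150.71292
[... 164 characters left out ...]
50781), (33.81428146362305, 29.57781982421875), 10.301830291748047)
0.075 96 [0.4481 0.2764 0.0933] [0.4372 0.2583 0.075 ] [0.4598 0.2796 0.1119] ((448.3254699707031, 267.82440185546875), (19.808300018310547, 22.40220069885254), 8.913004875183105)
0.112 161 [0.4484 0.2675 0.1176] [0.4373 0.2525 0.1121] [0.4593 0.2795 0.1226] ((448.41400146484375, 265.9861145019531), (19.811216354370117, 25.273345947265625), 7.300248622894287)
[ 51  59 179 186 267 364 135 144 254 329  49   0   0   0   0   0   0] [0.13]
rim 632 [0.5525 0.0101 0.1483] ((533.9779052734375, 0.7841567993164062), (74.67301940917969, 158.20021057128906), 11.966673851013184)
[0.5512 0.0094 0.1483] [-0.2141  0.9768] 102.35991896274058
```

View pics/t2.png

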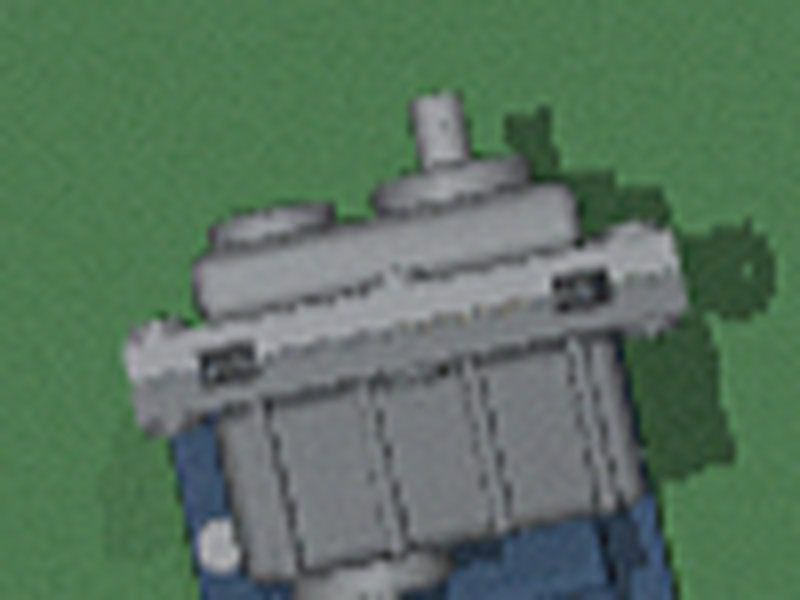

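The crop shows the left slot centred at (229,362) and the right at (582,290), with the bright/dark seam line running between them.

View pics/s2.png

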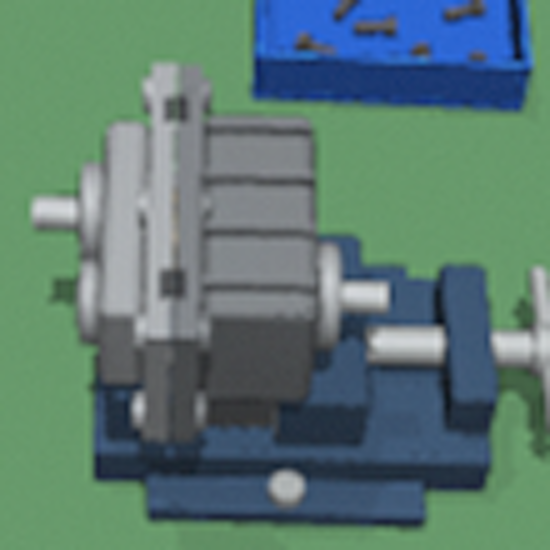

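```bash
cat >> h.py <<'E'
def ray(p,u,v,z):
    f=K(p); d=np.array([(u-p["cx"])/f,-(v-p["cy"])/f,-1]); T=np.linalg.inv(p["world_to_cam"])
    D=T[:3,:3]@d; o=T[:3,3]; return o+D*(z-o[2])/D[2]
E
python3 - <<'E'
from h import *
np.set_printoptions(precision=4,suppress=True)
p=dict(np.load("top.npz"))
L=ray(p,215+229/8-.5,180+362/8-.5,.15); R=ray(p,215+582/8-.5,180+290/8-.5,.15)
d=L-R; print(L,R,np.linalg.norm(d),np.degrees(np.arctan2(-d[0],d[1])),(L+R)/2)
W=cloud(p); I=p["pixels"]
for n in("top","side"):
    p=dict(np.load(n+".npz")); W=cloud(p); g=p["pixels"].mean(-1); a=np.radians(12.4)
    c=np.array([.551,.004]); d=W[...,:2]-c
    gx=d@np.array([np.cos(a),np.sin(a)]); gy=d@np.array([-np.sin(a),np.cos(a)])
    m=(abs(W[...,2]-.1495)<.0045)&(abs(gx)<.02)
    print(n,"ends",np.sort(gy[m])[[3,-4]])
    # intensity edge = seam; profile over gx, mid part
    for lo,hi in((-72,-62),(-35,0),(0,35),(62,72)):
        q=m&(gy>lo/1e3)&(gy<hi/1e3)
        print(lo,[(int(x*1e3),int(g[q&(abs(gx-x)<.0012)].mean()) if (q&(abs(gx-x)<.0012)).any() else -1) for x in np.arange(-.016,.017,.002)])
E
```

```text
[0.5454 0.0515 0.15  ] [ 0.5661 -0.0463  0.15  ] 0.09998141280735419 11.949434515639362 [0.5558 0.0026 0.15  ]
top ends [-0.0801  0.0747]
-72 [(-16, -1), (-14, -1), (-12, 103), (-10, 106), (-8, 105), (-6, 116), (-4, 123), (-2, 122), (0, 120), (2, 111), (4, 119), (5, 150), (8, 156), (10, 155), (12, 154), (13, 147), (16, 130)]
-35 [(-16, 115), (-14, 115), (-12, 105), (-10, 94), (-8, 102), (-6, 118), (-4, 124), (-2, 122), (0, 123), (2, 114), (4, 116), (5, 149), (8, 157), (10, 156), (12, 157), (13, 142), (16, 117)]
0 [(-16, 115), (-14, 118), (-12, 112), (-10, 95), (-8, 102), (-6, 119), (-4, 125), (-2, 124), (0, 124), (2, 115), (4, 113), (5, 151), (8, 158), (10, 156), (12, 159), (13, 145), (16, 127)]
62 [(-16, -1), (-14, -1), (-12, -1), (-10, 99), (-8, 113), (-6, 118), (-4, 124), (-2, 124), (0, 124), (2, 118), (4, 117), (5, 147), (8, 159), (10, 156), (12, 158), (13, 153), (16, 146)]
side ends [-0.0773  0.0785]
-72 [(-16, -1), (-14, -1), (-12, -1), (-10, 138), (-8, 138), (-6, 133), (-4, 131), (-2, 130), (0, 128), (2, 128), (4, 147), (5, 169), (8, 177), (10, 176), (12, 176), (13, 180), (16, 179)]
-35 [(-16, 108), (-14, 114), (-12, 129), (-10, 123), (-8, 116), (-6, 131), (-4, 134), (-2, 134), (0, 133), (2, 132), (4, 140), (5, 166), (8, 178), (10, 176), (12, 178), (13, 156), (16, 141)]
0 [(-16, 81), (-14, -1), (-12, 97), (-10, 128), (-8, 125), (-6, 125), (-4, 135), (-2, 134), (0, 134), (2, 125), (4, 143), (5, 179), (8, 177), (10, 176), (12, 177), (13, 164), (16, 155)]
62 [(-16, -1), (-14, -1), (-12, -1), (-10, 121), (-8, 134), (-6, 125), (-4, 135), (-2, 135), (0, 136), (2, 124), (4, 129), (5, 164), (8, 178), (10, 177), (12, 178), (13, 169), (16, 161)]
```

The side crop shows both slots, left at about (172,280) and right at (176,108), and the seam line between them. The fit gives wedge ≈ (0.449, 0.264) at yaw 7°, and gearbox origin ≈ (0.5545, 0.0037) at yaw 12.4°.

```bash
cat >> h.py <<'E'
from scipy.spatial.transform import Rotation as Ro
def Rdown(yaw):  # tool y along (cos,sin) yaw deg, z down
    a=np.radians(yaw); y=np.array([np.cos(a),np.sin(a),0]); z=np.array([0,0,-1.]); return np.stack([np.cross(y,z),y,z],1)
def plan(pos,yaw,n=10,s=None):
    s=s or bot.state(); R0=np.array(s["ee_rot"]); p0=np.array(s["ee_pos"])
    rv=Ro.from_matrix(R0.T@Rdown(yaw)).as_rotvec()/n; dp=(np.array(pos)-p0)*1000/n
    for i in range(n):
        R=R0@Ro.from_rotvec(rv*i).as_matrix(); print(np.round(R.T@dp,1).tolist(),end=",")
    print("\nrot/row",np.round(rv,4).tolist(),"total mm",np.round(R0.T@dp*n,2))
E
python3 - <<'E'
from h import *
plan([.449,.264,.200],7)
E
```

```text
[-28.9, -21.6, 5.3],[-30.9, -18.7, 5.3],[-32.6, -15.5, 5.3],[-34.0, -12.2, 5.3],[-35.0, -8.7, 5.3],[-35.7, -5.2, 5.3],[-36.0, -1.6, 5.3],[-36.0, 2.0, 5.3],[-35.7, 5.5, 5.3],[-34.9, 9.1, 5.3],
rot/row [-0.0, 0.0, 0.0997] total mm [-288.7  -216.41   53.31]
```

```bash
python3 -m creep '{"gripper":[-1,-1,-1,-1,-1,-1,-1,-1,-1,-1],"delta_pos":[[-29,-21.5,4],[-31,-18.5,4],[-32.5,-15.5,4],[-34,-12,4],[-35,-8.5,5],[-35.5,-5,5],[-36,-1.5,6],[-36,2,7],[-35.5,5.5,7],[-35,9,7]],"delta_rot":[[0,0,0.1],[0,0,0.1],[0,0,0.1],[0,0,0.1],[0,0,0.1],[0,0,0.1],[0,0,0.1],[0,0,0.1],[0,0,0.1],[0,0,0.1]]}' 100
python3 - <<'E'
from h import *
plan([.449,.264,.097],7)
print(bot.state()["contact_force"])
E
```

```text
t: 2.3
ee_pos: [0.4497, 0.2634, 0.2003]
ee_rot: [[-0.115, 0.993, 0.0], [0.993, 0.115, 0.001], [0.0, 0.0, -1.0]]
contact_force: [0.7, 0.8, -0.2]
width: 0.0853
gripper_force: 0.0
[0.1, -0.1, 10.3],[0.1, -0.1, 10.3],[0.1, -0.1, 10.3],[0.1, -0.1, 10.3],[0.1, -0.1, 10.3],[0.1, -0.1, 10.3],[0.1, -0.1, 10.3],[0.1, -0.1, 10.3],[0.1, -0.1, 10.3],[0.1, -0.1, 10.3],
rot/row [0.0, -0.0, -0.0007] total mm [  0.62  -0.7  103.33]
[ 0.68170183  0.76147978 -0.15600602]
```

```bash
python3 -m creep '{"gripper":[-1,-1,-1,-1,-1,-1,-1,-1,-1,-1],"delta_pos":[[0.6,-0.7,10],[0,0,13],[0,0,14],[0,0,14],[0,0,14],[0,0,14],[0,0,12],[0,0,8],[0,0,4],[0,0,0]],"delta_rot":[[0,0,0],[0,0,0],[0,0,0],[0,0,0],[0,0,0],[0,0,0],[0,0,0],[0,0,0],[0,0,0],[0,0,0]]}' 60
python3 -m creep '{"gripper":[-0.4,-0.2,0,0.2,0.4,0.6,1,1,1,1],"delta_pos":[[0,0,0],[0,0,0],[0,0,0],[0,0,0],[0,0,0],[0,0,0],[0,0,0],[0,0,0],[0,0,0],[0,0,0]],"delta_rot":[[0,0,0],[0,0,0],[0,0,0],[0,0,0],[0,0,0],[0,0,0],[0,0,0],[0,0,0],[0,0,0],[0,0,0]]}' 60
```

```text
t: 3.3
ee_pos: [0.4483, 0.2651, 0.0969]
ee_rot: [[-0.119, 0.993, -0.0], [0.993, 0.119, -0.0], [-0.0, -0.001, -1.0]]
contact_force: [-0.2, -0.2, 0.7]
width: 0.0855
gripper_force: 0.0
t: 4.3
ee_pos: [0.4485, 0.2654, 0.0975]
ee_rot: [[-0.119, 0.993, 0.0], [0.993, 0.119, 0.0], [0.0, 0.0, -1.0]]
contact_force: [-0.6, 0.0, 4.5]
width: 0.0192
gripper_force: 58.9
```

```bash
python3 -m creep '{"gripper":[1,1,1,1,1,1,1,1,1,1],"delta_pos":[[0,0,0],[0,0,-3],[0,0,-8],[0,0,-15],[0,0,-25],[0,0,-35],[0,0,-35],[0,0,-25],[0,0,-14],[0,0,0]],"delta_rot":[[0,0,0],[0,0,0],[0,0,0],[0,0,0],[0,0,0],[0,0,0],[0,0,0],[0,0,0],[0,0,0],[0,0,0]]}' 100
python3 - <<'E'
from h import *
np.set_printoptions(precision=4,suppress=True)
s=bot.state(); print(s["contact_force"],s["ee_pos"])
p=imaging.snapshot("side"); save(p,"s3",(200,150,360,384),2.5); np.savez("s3",**p)
for d in (3,):
    g=np.array([-np.sin(np.radians(12.4)),np.cos(np.radians(12.4))])*.05+[.5545,.0037]
    print(g); 
    # tip assumed under TCP, TCP 85 mm above tip
    plan([*g,.255],12.4)
E
```

```text
t: 5.3
ee_pos: [0.449, 0.2655, 0.2589]
ee_rot: [[-0.119, 0.993, 0.002], [0.993, 0.119, 0.002], [0.002, 0.002, -1.0]]
contact_force: [-0.1, -0.3, -2.5]
width: 0.0192
gripper_force: 97.7
[-0.096  -0.2688 -2.5049] [0.449  0.2655 0.2589]
[0.5438 0.0525]
[-22.2, 6.9, 0.2],[-22.3, 6.7, 0.2],[-22.4, 6.5, 0.2],[-22.4, 6.3, 0.2],[-22.5, 6.1, 0.2],[-22.6, 5.8, 0.2],[-22.6, 5.6, 0.2],[-22.7, 5.4, 0.2],[-22.7, 5.2, 0.2],[-22.8, 5.0, 0.2],
rot/row [0.0, -0.0, -0.0097] total mm [-222.47   69.4     2.18]
```

View pics/s3.png

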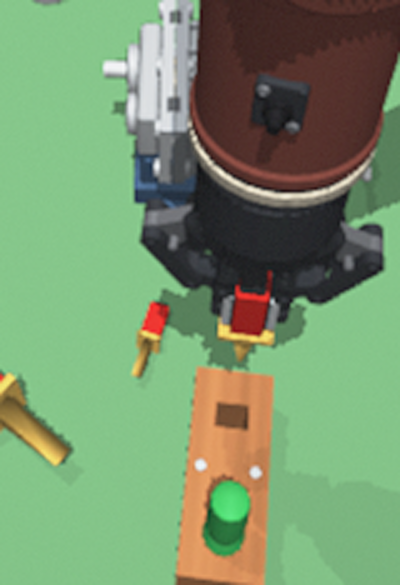

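The wedge is gripped squarely: handle at (252,310), collar and blade tip at (240,350). The empty pocket is at (232,415). Next I move over the left slot.

```bash
python3 -m creep '{"gripper":[1,1,1,1,1,1,1,1,1,1],"delta_pos":[[-10,3,0],[-20,6,0],[-27,8,0],[-30,9,0],[-35,10,0],[-35,9,0],[-28,7,0],[-20,5,0],[-13,3,2],[-7.3,1,2]],"delta_rot":[[0,0,-0.01],[0,0,-0.01],[0,0,-0.01],[0,0,-0.01],[0,0,-0.01],[0,0,-0.01],[0,0,-0.01],[0,0,-0.01],[0,0,-0.01],[0,0,-0.01]]}' 100
python3 - <<'E'
from h import *
np.set_printoptions(precision=4,suppress=True)
s=bot.state(); print(s["contact_force"],s["ee_pos"])
p=imaging.snapshot("side"); save(p,"s4",(220,130,320,250),5); np.savez("s4",**p)
g=np.array([-np.sin(np.radians(12.4)),np.cos(np.radians(12.4))])*.05+[.5545,.0037]
plan([*g,.245],12.4)
W=cloud(p); X,Y,Z=W[...,0],W[...,1],W[...,2]; I=p["pixels"].astype(int)
o=s["ee_pos"]
yl=(I[...,0]>I[...,2]*1.6)&(I[...,1]>I[...,2]*1.3)&(np.hypot(X-o[0],Y-o[1])<.04)
for z in np.arange(.165,.235,.005):
    q=yl&(abs(Z-z)<.0025)
    if q.sum(): print(round(z,3),q.sum(),W[q].mean(0),W[q].min(0)[:2],W[q].max(0)[:2])
E
```

```text
t: 6.35
ee_pos: [0.5446, 0.0501, 0.2517]
ee_rot: [[-0.216, 0.976, -0.002], [0.976, 0.216, -0.002], [-0.001, -0.002, -1.0]]
contact_force: [1.0, 0.4, -0.8]
width: 0.0188
gripper_force: 97.6
[ 0.9669  0.4257 -0.755 ] [0.5446 0.0501 0.2517]
[0.3, -0.0, 0.7],[0.3, -0.0, 0.7],[0.3, -0.0, 0.7],[0.3, -0.0, 0.7],[0.3, -0.0, 0.7],[0.3, -0.0, 0.7],[0.3, -0.0, 0.7],[0.3, -0.0, 0.7],[0.3, -0.0, 0.7],[0.3, -0.0, 0.7],
rot/row [-0.0003, 0.0001, 0.0001] total mm [ 2.96 -0.15  6.55]
0.17 1 [0.5441 0.056  0.1706] [0.5441 0.056 ] [0.5441 0.056 ]
0.175 2 [0.5434 0.055  0.1729] [0.5424 0.0546] [0.5443 0.0554]
0.18 5 [0.5439 0.056  0.179 ] [0.542 0.054] [0.5462 0.0571]
0.185 6 [0.5443 0.0564 0.1854] [0.5422 0.0562] [0.5464 0.0568]
0.19 8 [0.5435 0.056  0.1903] [0.5404 0.0548] [0.5484 0.0574]
0.195 9 [0.5443 0.0563 0.1952] [0.5386 0.0552] [0.5485 0.0571]
0.2 11 [0.5441 0.0554 0.1998] [0.539  0.0543] [0.549  0.0572]
0.205 1 [0.5407 0.0562 0.2033] [0.5407 0.0562] [0.5407 0.0562]
0.215 20 [0.5416 0.0624 0.2161] [0.528  0.0502] [0.5606 0.0666]
0.22 59 [0.5435 0.0607 0.2189] [0.528  0.0483] [0.5599 0.0695]
0.225 3 [0.5499 0.0636 0.2239] [0.5452 0.062 ] [0.5536 0.0648]
0.23 3 [0.5518 0.0644 0.2291] [0.5509 0.0635] [0.5533 0.0652]
```

View pics/s4.png

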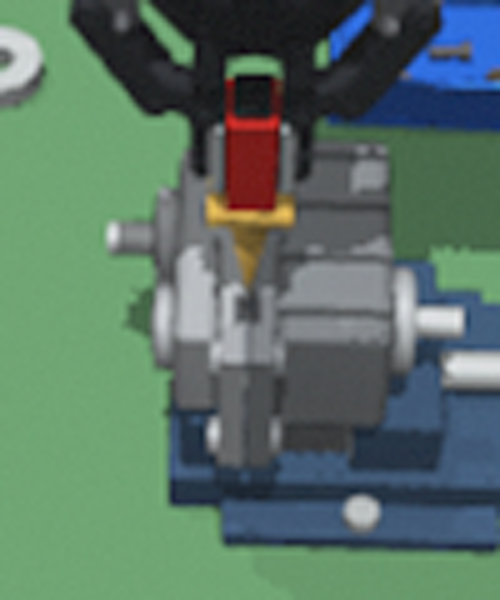

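The tip, at crop pixel (248,283), hangs just above the left slot, whose dark mouth is centred at about (246,303). The wedge face serves to cancel the camera's bias.

Run:
```python
from h import *
np.set_printoptions(precision=4,suppress=True)
a=np.radians(12.4); ex=np.array([np.cos(a),np.sin(a)]); ey=np.array([-np.sin(a),np.cos(a)])
for n in("side","s4","top"):
    p=dict(np.load(n+".npz")); g=cv2.GaussianBlur(p["pixels"].astype(np.float32).mean(-1),(0,0),.6); M=p["world_to_cam"]; f=K(p)
    def proj(P):
        c=M[:3,:3]@P+M[:3,3]; return np.array([p["cx"]+f*c[0]/-c[2],p["cy"]-f*c[1]/-c[2]],np.float32)
    for nm,sg in(("L",1),("R",-1)):
        o=np.array([.5545,.0037])
        if n=="s4" and nm=="R": continue
        # rectified patch on rim plane, 0.25 mm grid: columns gx, rows gy
        gx=np.arange(-14,14.1,.25); gy=np.arange(-16,16.1,.25)
        uv=np.array([[proj(np.r_[o+ex*x/1e3+ey*(sg*50+y)/1e3,.15]) for x in gx] for y in gy],np.float32)
        im=cv2.remap(g,uv[...,0],uv[...,1],cv2.INTER_CUBIC)
        m=(im<85)
        k,lab,st,ce=cv2.connectedComponentsWithStats(m.astype(np.uint8))
        for i in range(1,k):
            if st[i,4]>60: print(n,nm,"min",im.min(),"centre gx,gy",-14+ce[i][0]*.25,-16+ce[i][1]*.25,"size",st[i,2]*.25,st[i,3]*.25)
    if n=="s4":
        s=np.array([.5446,.0501])
        I=p["pixels"].astype(int); W=cloud(p)
        # front face bottom edge & blade axis: pixel rows of yellow blade
        yl=(I[...,0]>I[...,2]*1.6)&(I[...,1]>I[...,2]*1.3)
        for v in range(172,190):
            u=np.where(yl[v,255:285])[0]+255
            if len(u): print(v,u.min(),u.max(),u.mean())
        for z in(.167,.19,.205): print(z,"expected near-face centre px",proj(np.r_[s+ey*.006,z]))
        print(p["pixels"][176:196,268:272].mean(-1).astype(int).tolist())
```

```text
side L min 68.4524 centre gx,gy -0.5243478260869558 0.6454347826086959 size 6.75 12.75
side R min 73.21685 centre gx,gy -1.5359999999999996 0.5960000000000001 size 5.25 11.25
s4 L min 62.220604 centre gx,gy -12.344884488448844 -13.70957095709571 size 4.5 6.0
s4 L min 62.220604 centre gx,gy -0.5966371027346629 -0.8580931263858087 size 7.0 17.5
172 261 278 269.5
173 261 278 269.5
174 261 278 269.5
175 266 277 271.5
176 267 272 269.5
177 267 272 269.5
178 267 272 269.5
179 267 271 269.0
180 267 271 269.0
181 268 271 269.5
182 268 271 269.5
183 268 270 269.0
184 269 270 269.5
185 269 270 269.5
186 269 269 269.0
0.167 expected near-face centre px [269.3513 187.1841]
0.19 expected near-face centre px [269.5806 179.9799]
0.205 expected near-face centre px [269.736  175.0977]
[[84, 78, 69, 68], [84, 82, 80, 77], [80, 81, 78, 75], [93, 77, 76, 80], [113, 95, 84, 85], [117, 110, 95, 88], [114, 106, 101, 92], [114, 103, 94, 89], [115, 100, 86, 87], [115, 99, 85, 85], [114, 94, 84, 90], [143, 95, 82, 94], [148, 100, 70, 92], [102, 86, 61, 85], [71, 66, 58, 76], [74, 66, 62, 76], [81, 77, 64, 76], [82, 83, 68, 75], [127, 109, 89, 99], [162, 133, 115, 129]]
top L min 59.981693 centre gx,gy -12.450581395348838 -10.212209302325581 size 3.5 4.25
top L min 59.981693 centre gx,gy 0.2688186095138523 -0.7944328280188184 size 9.5 14.75
top L min 59.981693 centre gx,gy -12.657407407407408 5.78059581320451 size 3.5 16.5
top R min 43.038723 centre gx,gy -12.818262411347519 -4.758421985815604 size 3.0 15.0
top R min 43.038723 centre gx,gy 13.572992700729927 -5.781021897810218 size 1.5 8.5
top R min 43.038723 centre gx,gy -0.07165389815232004 -1.6020730058584949 size 9.75 16.25
top R min 43.038723 centre gx,gy -12.573598130841122 11.11390186915888 size 3.25 10.0
```

```bash
cat >> h.py <<'E'
A=np.radians(12.4); EX=np.array([np.cos(A),np.sin(A)]); EY=np.array([-np.sin(A),np.cos(A)]); O=np.array([.5545,.0037])
def rep():
    s=bot.state(); d=s["ee_pos"][:2]-O; f=s["contact_force"]; t=s["wrist_torque"]
    print("gx %.2f gy %.2f depth %.2f | Fgx %.1f Fgy %.1f Fz %.1f | tq %s tilt %s yaw %.2f t %.2f"%(d@EX*1e3,d@EY*1e3,(.2352-s["ee_pos"][2])*1e3,f[:2]@EX,f[:2]@EY,f[2],np.round(t,2),np.round(s["ee_rot"][:2,2],4),np.degrees(np.arctan2(s["ee_rot"][1,1],s["ee_rot"][0,1])),s["t"]))
if __name__=="__main__": rep()
E
python3 -m creep '{"gripper":[1,1,1,1,1,1,1,1,1,1],"delta_pos":[[1.6,-0.4,0],[1.6,-0.4,0],[0,0,2],[0,0,3],[0,0,4],[0,0,4],[0,0,3.5],[0,0,2],[0,0,1.5],[0,0,1]],"delta_rot":[[0,0,0],[0,0,0],[0,0,0],[0,0,0],[0,0,0],[0,0,0],[0,0,0],[0,0,0],[0,0,0],[0,0,0]]}' 100 >/dev/null; python3 h.py
python3 -m creep '{"gripper":[1,1,1,1,1,1,1,1,1,1],"delta_pos":[[0,0,0.5],[0,0,0.5],[0,0,0],[0,0,0],[0,0,0],[0,0,0],[0,0,0],[0,0,0],[0,0,0],[0,0,0]],"delta_rot":[[0,0,0],[0,0,0],[0,0,0],[0,0,0],[0,0,0],[0,0,0],[0,0,0],[0,0,0],[0,0,0],[0,0,0]]}' 100 >/dev/null; python3 h.py
```

```text
gx 0.27 gy 52.96 depth 2.99 | Fgx 0.3 Fgy -0.0 Fz -1.2 | tq [ 0.02 -0.02 -0.03] tilt [-0.     -0.0001] yaw 12.54 t 7.40
gx 0.28 gy 53.00 depth 3.87 | Fgx 0.4 Fgy -0.5 Fz -2.0 | tq [ 0.03 -0.02 -0.  ] tilt [-0. -0.] yaw 12.55 t 8.40
```

```bash
python3 -m creep '{"gripper":[1,1,1,1,1,1,1,1,1,1],"delta_pos":[[-0.8,-0.1,0],[-0.8,-0.1,0],[-0.7,-0.1,0],[0,-0.1,0.5],[0,-0.1,0.5],[0,0,0.5],[0,0,0.5],[0,0,0.5],[0,0,0],[0,0,0]],"delta_rot":[[0,0,0],[0,0,0],[0,0,0],[0,0,0],[0,0,0],[0,0,0],[0,0,0],[0,0,0],[0,0,0],[0,0,0]]}' 100 >/dev/null; python3 h.py
```

```text
gx -0.22 gy 50.70 depth 6.39 | Fgx 0.6 Fgy 0.3 Fz -2.0 | tq [ 0.02 -0.04  0.04] tilt [-0. -0.] yaw 12.55 t 9.40
```

```bash
python3 -m creep '{"gripper":[1,1,1,1,1,1,1,1,1,1],"delta_pos":[[0,0,0.5],[0,0,0.5],[0,0,0.5],[0,0,0.5],[0,0.05,0.5],[0,0.1,0.5],[0,0.1,0.5],[0,0.1,0.5],[0,0.1,0.5],[0,0.1,0.5]],"delta_rot":[[0,0,0],[0,0,0],[0,0,0],[0,0,0],[0,0,0],[0,0,0],[0,0,0],[0,0,0],[0,0,0],[0,0,0]]}' 100 >/dev/null; python3 h.py
```

```text
gx 0.10 gy 50.67 depth 11.46 | Fgx -2.6 Fgy 0.1 Fz -0.6 | tq [-0.14  0.52 -0.07] tilt [-0.0006 -0.0002] yaw 12.55 t 10.40
```

```bash
python3 -m creep '{"gripper":[1,1,1,1,1,1,1,1,1,1],"delta_pos":[[0,-0.1,0],[0,-0.1,0],[0,-0.1,0],[0,0,0.3],[0,0,0.4],[0,0,0.4],[0,0,0.4],[0,0,0.4],[0,0,0.4],[0,0,0.4]],"delta_rot":[[0,0,0],[0,0,0],[0,0,0],[0,0,0],[0,0,0],[0,0,0],[0,0,0],[0,0,0],[0,0,0],[0,0,0]]}' 100 >/dev/null; python3 h.py
```

```text
gx 0.18 gy 50.65 depth 13.63 | Fgx -3.2 Fgy 0.1 Fz 7.3 | tq [-0.16  0.95 -0.05] tilt [0.0004 0.0002] yaw 12.54 t 11.40
```

```bash
python3 -m creep '{"gripper":[1,1,1,1,1,1,1,1,1,1],"delta_pos":[[0,0,0.5],[0,0,0.5],[0,0.05,0.5],[0,0.1,0.5],[0,0.1,0.5],[0,0.1,0.5],[0,0.1,0.5],[0,0.1,0.5],[0,0.1,0.5],[0,0.1,0.5]],"delta_rot":[[0,0,0],[0,0,0],[0,0,0],[0,0,0],[0,0,0],[0,0,0],[0,0,0],[0,0,0],[0,0,0],[0,0,0]]}' 100 >/dev/null; python3 h.py
```

```text
gx 0.99 gy 50.62 depth 18.32 | Fgx -4.7 Fgy 0.0 Fz 8.3 | tq [-0.18  1.21  0.01] tilt [0.0007 0.0004] yaw 12.54 t 12.40
```

```bash
python3 -m creep '{"gripper":[1,1,1,1,1,1,1,1,1,1],"delta_pos":[[0,0,-1],[0,-0.1,-2],[0,-0.2,-3],[0,-0.3,-4],[0,-0.3,-5],[0,-0.3,-5],[0,0,-4],[0,0,-2],[-4,0,0],[-8,0,0]],"delta_rot":[[0,0,0],[0,0,0],[0,0,0],[0,0,0],[0,0,0],[0,0,0],[0,0,0],[0,0,0],[0,0,0],[0,0,0]]}' 100 >/dev/null; python3 h.py
python3 -m creep '{"gripper":[1,1,1,1,1,1,1,1,1,1],"delta_pos":[[-14,0,0],[-18,0,0],[-18,0,0],[-16,0,0],[-11,0,0],[-7,0,0],[-4,0,0],[0,0,0],[0,0,0],[0,0,0]],"delta_rot":[[0,0,0],[0,0,0],[0,0,0],[0,0,0],[0,0,0],[0,0,0],[0,0,0],[0,0,0],[0,0,0],[0,0,0]]}' 100 >/dev/null; python3 h.py
python3 - <<'E'
from h import *
p=imaging.snapshot("side"); np.savez("s5",**p); save(p,"s5",(220,110,320,230),5)
E
```

```text
gx -0.40 gy 38.82 depth -6.80 | Fgx 0.8 Fgy 0.7 Fz -2.4 | tq [0.05 0.03 0.02] tilt [-0.0002  0.0001] yaw 12.61 t 13.40
gx -0.01 gy -48.56 depth -6.89 | Fgx -0.1 Fgy -0.2 Fz -1.7 | tq [ 0.01  0.02 -0.01] tilt [-0.0001  0.0002] yaw 12.61 t 14.40
```

View pics/s5.png

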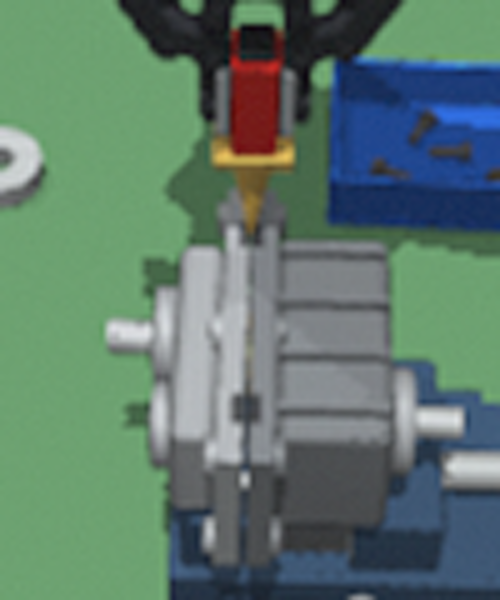

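The seam now stands open at the left end, around (246,470), and the tip at (250,230) hangs over the right slot. Going down there.

```bash
python3 -m creep '{"gripper":[1,1,1,1,1,1,1,1,1,1],"delta_pos":[[-0.4,-0.1,1],[-0.4,-0.1,2],[0,-0.1,2],[0,0,2],[0,0,2],[0,0,1.5],[0,0,1],[0,0,1],[0,0,1],[0,0,0.5]],"delta_rot":[[0,0,0],[0,0,0],[0,0,-0.001],[0,0,-0.001],[0,0,0],[0,0,0],[0,0,0],[0,0,0],[0,0,0],[0,0,0]]}' 100 >/dev/null; python3 h.py
python3 -m creep '{"gripper":[1,1,1,1,1,1,1,1,1,1],"delta_pos":[[0,0,0.5],[0,0,0.5],[0,0,0.5],[0,0,0.5],[0,0,0.5],[0,0.05,0.5],[0,0.1,0.5],[0,0.1,0.5],[0,0.1,0.5],[0,0.1,0.5]],"delta_rot":[[0,0,0],[0,0,0],[0,0,0],[0,0,0],[0,0,0],[0,0,0],[0,0,0],[0,0,0],[0,0,0],[0,0,0]]}' 100 >/dev/null; python3 h.py
```

```text
gx -0.50 gy -50.13 depth 7.15 | Fgx 0.7 Fgy 0.5 Fz -1.9 | tq [-0.05 -0.03  0.01] tilt [-0.0001 -0.    ] yaw 12.66 t 15.45
gx -0.24 gy -50.21 depth 12.04 | Fgx -3.2 Fgy -0.0 Fz 0.2 | tq [-0.15  0.66  0.05] tilt [-0.0004 -0.0001] yaw 12.65 t 16.45
```

```bash
python3 -m creep '{"gripper":[1,1,1,1,1,1,1,1,1,1],"delta_pos":[[0.2,-0.15,0],[0.2,-0.15,0],[0,-0.15,0.4],[0,-0.05,0.5],[0,0,0.5],[0,0.05,0.5],[0,0.05,0.5],[0,0.05,0.5],[0,0.1,0.5],[0,0.1,0.5]],"delta_rot":[[0,0,0.001],[0,0,0.001],[0,0,0],[0,0,0],[0,0,0],[0,0,0],[0,0,0],[0,0,0],[0,0,0],[0,0,0]]}' 100 >/dev/null; python3 h.py
python3 -m creep '{"gripper":[1,1,1,1,1,1,1,1,1,1],"delta_pos":[[0,0.05,0.5],[0,0.05,0.5],[0,0.05,0.5],[0,0.05,0.5],[0,0.1,0.5],[0,0.1,0.5],[0,0.1,0.5],[0,0.1,0.5],[0,0.1,0.5],[0,0.1,0.5]],"delta_rot":[[0,0,0],[0,0,0],[0,0,0],[0,0,0],[0,0,0],[0,0,0],[0,0,0],[0,0,0],[0,0,0],[0,0,0]]}' 100 >/dev/null; python3 h.py
```

```text
gx 0.08 gy -49.81 depth 15.18 | Fgx -4.1 Fgy -0.1 Fz 9.2 | tq [-0.24  0.93  0.01] tilt [0.0008 0.0003] yaw 12.55 t 17.45
gx 0.92 gy -49.84 depth 20.08 | Fgx -3.6 Fgy -0.0 Fz 9.4 | tq [-0.18  0.86  0.06] tilt [0.001  0.0004] yaw 12.54 t 18.45
```

```bash
python3 -m creep '{"gripper":[1,1,1,1,1,1,1,1,1,1],"delta_pos":[[0,0,-1],[0,-0.1,-2],[0,-0.1,-4],[0,-0.2,-5],[0,-0.2,-5],[0,0,-5],[0,0,-3],[0,0,-2],[4,0,0],[9,0,0]],"delta_rot":[[0,0,0],[0,0,0],[0,0,0],[0,0,0],[0,0,0],[0,0,0],[0,0,0],[0,0,0],[0,0,0],[0,0,0]]}' 100 >/dev/null; python3 h.py
python3 -m creep '{"gripper":[1,1,1,1,1,1,1,1,1,1],"delta_pos":[[14,0,0],[18,0,0],[18,0,0],[16,0,0],[11,0,0],[7,0,0],[3.5,0,0],[0,0,1],[0,0,2],[0,0,2]],"delta_rot":[[0,0,0],[0,0,0],[0,0,0],[0,0,0],[0,0,0],[0,0,0],[0,0,0],[0,0,0],[0,0,0],[0,0,0]]}' 100 >/dev/null; python3 h.py
python3 - <<'E'
from h import *
p=imaging.snapshot("side"); np.savez("s6",**p)
for t in("cover_left","cover_right"):
    for d in recognise(p,t)[:2]:
        q=np.array(d["position"]);print(t,d["score"],(q[:2]-O)@EX*1e3,(q[:2]-O)@EY*1e3,q[2])
E
```

```text
gx -0.23 gy -36.93 depth -5.92 | Fgx -0.1 Fgy -0.5 Fz -1.4 | tq [-0.03 -0.05 -0.05] tilt [-0.0001 -0.0004] yaw 12.47 t 19.45
gx -0.32 gy 50.00 depth -0.81 | Fgx -0.2 Fgy 0.1 Fz -1.5 | tq [ 0.03 -0.01  0.06] tilt [-0.     -0.0003] yaw 12.48 t 20.45
cover_left 0.91 23.428613733712506 38.568770508229825 0.131
cover_right 0.56 24.917168345146866 37.42238262937851 0.1274
```

```bash
cat > gap.py <<'E'
from h import *
import sys
gx=np.arange(-20,30,.25)
def prof(p,lo,hi,z=.15):
    g=p["pixels"].astype(np.float32).mean(-1); M=p["world_to_cam"]; f=K(p); gy=np.arange(lo,hi,.5)
    P=np.array([[np.r_[O+EX*x/1e3+EY*y/1e3,z] for x in gx] for y in gy]); c=P@M[:3,:3].T+M[:3,3]
    u=(p["cx"]+f*c[...,0]/-c[...,2]).astype(np.float32); v=(p["cy"]-f*c[...,1]/-c[...,2]).astype(np.float32)
    return np.median(cv2.remap(g,u,v,cv2.INTER_CUBIC),0)
if __name__=="__main__":
    for n in sys.argv[1:]:
        p=dict(np.load(n+".npz"))
        for lo,hi in((62,74),(24,38),(-38,-24)):
            a=prof(p,lo,hi); print(n,lo,hi,a[24:160:4].astype(int).tolist())
    print(gx[24:160:4].tolist())
E
python3 gap.py side s5 s6
```

```text
side 62 74 [118, 119, 116, 116, 118, 125, 133, 137, 135, 136, 137, 132, 125, 122, 124, 137, 154, 171, 177, 180, 178, 177, 179, 177, 170, 161, 155, 150, 151, 151, 145, 139, 137, 136]
side 24 38 [114, 105, 102, 107, 118, 128, 133, 137, 136, 135, 135, 133, 123, 121, 130, 147, 165, 177, 181, 177, 176, 176, 179, 182, 172, 157, 138, 125, 128, 146, 165, 171, 175, 176]
side -38 -24 [102, 100, 107, 118, 129, 137, 137, 134, 134, 135, 134, 134, 132, 129, 133, 143, 157, 169, 177, 180, 177, 178, 181, 173, 162, 146, 133, 128, 137, 153, 163, 168, 173, 174]
s5 62 74 [125, 128, 126, 123, 123, 131, 141, 145, 143, 143, 143, 142, 140, 119, 94, 90, 110, 139, 166, 186, 188, 187, 186, 186, 188, 186, 178, 170, 166, 163, 159, 158, 144, 132]
s5 24 38 [119, 111, 108, 113, 124, 135, 140, 144, 142, 141, 143, 141, 136, 129, 116, 114, 129, 153, 174, 186, 191, 187, 187, 189, 184, 176, 164, 152, 146, 150, 159, 168, 177, 183]
s5 -38 -24 [104, 103, 109, 117, 126, 133, 134, 131, 131, 131, 132, 133, 126, 118, 119, 128, 144, 160, 173, 176, 173, 173, 175, 169, 158, 146, 138, 138, 147, 161, 172, 177, 182, 184]
s6 62 74 [122, 123, 121, 119, 118, 126, 135, 138, 136, 136, 137, 136, 133, 114, 88, 90, 117, 150, 172, 185, 180, 177, 177, 178, 179, 177, 172, 167, 162, 157, 154, 158, 148, 146]
s6 24 38 [80, 75, 75, 79, 86, 91, 91, 88, 81, 76, 74, 77, 78, 79, 80, 81, 82, 83, 86, 92, 102, 111, 119, 122, 124, 126, 121, 113, 103, 96, 97, 101, 112, 126]
s6 -38 -24 [95, 82, 68, 58, 68, 74, 69, 63, 62, 63, 63, 62, 64, 64, 65, 68, 69, 68, 67, 64, 62, 63, 67, 70, 70, 74, 73, 86, 100, 108, 108, 97, 73, 46]
[-14.0, -13.0, -12.0, -11.0, -10.0, -9.0, -8.0, -7.0, -6.0, -5.0, -4.0, -3.0, -2.0, -1.0, 0.0, 1.0, 2.0, 3.0, 4.0, 5.0, 6.0, 7.0, 8.0, 9.0, 10.0, 11.0, 12.0, 13.0, 14.0, 15.0, 16.0, 17.0, 18.0, 19.0]
```

```bash
python3 -m creep '{"gripper":[1,1,1,1,1,1,1,1,1,1],"delta_pos":[[0.2,0.1,2],[0.2,0.1,2],[0,0.1,2],[0,0.1,2],[0,0.1,2],[0,0.1,2],[0,0.1,1.5],[0,0.1,1],[0,0,0.5],[0,0,0.5]],"delta_rot":[[0,0,0],[0,0,0],[0,0,0],[0,0,0],[0,0,0],[0,0,0],[0,0,0],[0,0,0],[0,0,0],[0,0,0]]}' 100 >/dev/null; python3 h.py
python3 -m creep '{"gripper":[1,1,1,1,1,1,1,1,1,1],"delta_pos":[[0,0,0.5],[0,0,0.5],[0,0,0.5],[0,0,0.5],[0,0.05,0.5],[0,0.1,0.5],[0,0.1,0.5],[0,0.1,0.5],[0,0.1,0.5],[0,0.1,0.5]],"delta_rot":[[0,0,0],[0,0,0],[0,0,0],[0,0,0],[0,0,0],[0,0,0],[0,0,0],[0,0,0],[0,0,0],[0,0,0]]}' 100 >/dev/null; python3 h.py
```

```text
gx 0.60 gy 51.19 depth 14.47 | Fgx 0.3 Fgy -0.1 Fz -0.9 | tq [0.02 0.05 0.03] tilt [0.0001 0.    ] yaw 12.55 t 21.60
gx 1.11 gy 51.11 depth 18.90 | Fgx -3.2 Fgy 0.8 Fz 8.7 | tq [-0.14  0.95 -0.02] tilt [0.0001 0.0002] yaw 12.54 t 22.60
```

```bash
python3 -m creep '{"gripper":[1,1,1,1,1,1,1,1,1,1],"delta_pos":[[0,0.05,0.5],[0,0.05,0.5],[0,0.05,0.5],[0,0.05,0.5],[0,0.1,0.5],[0,0.1,0.5],[0,0.1,0.5],[0,0.1,0.5],[0,0.1,0.5],[0,0.1,0.5]],"delta_rot":[[0,0,0],[0,0,0],[0,0,0],[0,0,0],[0,0,0],[0,0,0],[0,0,0],[0,0,0],[0,0,0],[0,0,0]]}' 100 >/dev/null; python3 h.py
python3 -m creep '{"gripper":[1,1,1,1,1,1,1,1,1,1],"delta_pos":[[0,0,0],[0,0,-2],[0,-0.2,-4],[0,-0.3,-5],[0,-0.3,-6],[0,-0.3,-6],[0,-0.3,-5],[0,-0.2,-2],[-4,0,0],[-9,0,0]],"delta_rot":[[0,0,0],[0,0,0],[0,0,0],[0,0,0],[0,0,0],[0,0,0],[0,0,0],[0,0,0],[0,0,0],[0,0,0]]}' 100 >/dev/null; python3 h.py
python3 -m creep '{"gripper":[1,1,1,1,1,1,1,1,1,1],"delta_pos":[[-14,0,0],[-18,0,0],[-18,0,0],[-16,0,0],[-11,0,0],[-7,0,0],[-4,0,0],[0,0,1],[0,0,2],[0,0,2]],"delta_rot":[[0,0,0],[0,0,0],[0,0,0],[0,0,0],[0,0,0],[0,0,0],[0,0,0],[0,0,0],[0,0,0],[0,0,0]]}' 100 >/dev/null; python3 h.py
```

```text
gx 1.96 gy 51.10 depth 23.73 | Fgx -3.8 Fgy 0.3 Fz 9.4 | tq [-0.22  1.03 -0.04] tilt [0.0002 0.0003] yaw 12.54 t 23.60
gx 0.32 gy 38.45 depth -5.35 | Fgx 0.1 Fgy 1.2 Fz -2.2 | tq [ 0.03 -0.   -0.05] tilt [-0.0003  0.0002] yaw 12.62 t 24.60
gx 0.71 gy -49.03 depth -0.29 | Fgx 0.5 Fgy -0.1 Fz -1.9 | tq [-0.04 -0.04  0.02] tilt [-0.0001  0.0003] yaw 12.61 t 25.60
```

```bash
python3 -m creep '{"gripper":[1,1,1,1,1,1,1,1,1,1],"delta_pos":[[0,-0.2,2],[0,-0.2,2],[0,0,2],[0,0,2],[0,0,2],[0,0,2],[0,0,2],[0,0,1.5],[0,0,1],[0,0,0.5]],"delta_rot":[[0,0,0],[0,0,0],[0,0,0.001],[0,0,0],[0,0,0],[0,0,0],[0,0,0],[0,0,0],[0,0,0],[0,0,0]]}' 100 >/dev/null; python3 h.py
python3 -m creep '{"gripper":[1,1,1,1,1,1,1,1,1,1],"delta_pos":[[0,0,0.5],[0,0.05,0.5],[0,0.05,0.5],[0,0.05,0.5],[0,0.05,0.5],[0,0.05,0.5],[0,0.1,0.5],[0,0.1,0.5],[0,0.1,0.5],[0,0.1,0.5]],"delta_rot":[[0,0,0],[0,0,0],[0,0,0],[0,0,0],[0,0,0],[0,0,0],[0,0,0],[0,0,0],[0,0,0],[0,0,0]]}' 100 >/dev/null; python3 h.py
```

```text
gx 0.39 gy -49.84 depth 16.43 | Fgx 1.4 Fgy 0.1 Fz -0.8 | tq [ 0.04 -0.24 -0.05] tilt [ 0.0005 -0.    ] yaw 12.49 t 26.60
gx 0.96 gy -50.04 depth 20.68 | Fgx -1.4 Fgy 0.7 Fz 9.9 | tq [ 0.03  0.42 -0.03] tilt [0.0006 0.0002] yaw 12.48 t 27.60
```

```bash
python3 -m creep '{"gripper":[1,1,1,1,1,1,1,1,1,1],"delta_pos":[[0,0.1,0.5],[0,0.1,0.5],[0,0.1,0.5],[0,0.1,0.5],[0,0.1,0.6],[0,0.1,0.6],[0,0.1,0.6],[0,0.1,0.6],[0,0.1,0.6],[0,0.1,0.6]],"delta_rot":[[0,0,0],[0,0,0],[0,0,0],[0,0,0],[0,0,0],[0,0,0],[0,0,0],[0,0,0],[0,0,0],[0,0,0]]}' 100 >/dev/null; python3 h.py
python3 -m creep '{"gripper":[1,1,1,1,1,1,1,1,1,1],"delta_pos":[[0,0,0],[0,0,-2],[0,-0.2,-4],[0,-0.3,-6],[0,-0.3,-6],[0,-0.3,-6],[0,-0.3,-5],[0,0,-3],[4,0,0],[9,0,0]],"delta_rot":[[0,0,0],[0,0,0],[0,0,0],[0,0,0],[0,0,0],[0,0,0],[0,0,0],[0,0,0],[0,0,0],[0,0,0]]}' 100 >/dev/null; python3 h.py
python3 - <<'E'
from h import *
p=imaging.snapshot("side"); np.savez("s7",**p)
E
python3 gap.py s7
python3 -m creep '{"gripper":[1,1,1,1,1,1,1,1,1,1],"delta_pos":[[14,0,0],[18,0,0],[18,0,0],[16,0,0],[11,0,0],[7,0,0],[3.5,0,0],[0,0,1],[0,0,2],[0,0,2]],"delta_rot":[[0,0,0],[0,0,0],[0,0,0],[0,0,0],[0,0,0],[0,0,0],[0,0,0],[0,0,0],[0,0,0],[0,0,0]]}' 100 >/dev/null; python3 h.py
```

```text
gx 1.92 gy -50.25 depth 26.06 | Fgx -2.0 Fgy 0.0 Fz 11.5 | tq [-0.08  0.56 -0.05] tilt [0.0007 0.    ] yaw 12.47 t 28.60
gx 0.17 gy -37.02 depth -4.81 | Fgx 0.1 Fgy 0.4 Fz -1.9 | tq [-0.02  0.02 -0.02] tilt [-0.0002 -0.0003] yaw 12.41 t 29.60
s7 62 74 [124, 127, 124, 122, 122, 132, 141, 145, 142, 143, 144, 142, 139, 127, 113, 92, 74, 86, 122, 162, 181, 194, 191, 187, 186, 186, 188, 188, 184, 178, 172, 166, 161, 159]
s7 24 38 [119, 111, 108, 113, 124, 135, 140, 143, 143, 142, 144, 142, 141, 133, 121, 106, 85, 78, 102, 139, 171, 185, 193, 188, 187, 189, 186, 180, 168, 154, 143, 139, 148, 160]
s7 -38 -24 [104, 103, 109, 118, 126, 132, 133, 131, 131, 132, 133, 135, 128, 118, 100, 77, 72, 91, 122, 150, 168, 183, 186, 187, 186, 185, 190, 189, 176, 159, 140, 131, 136, 155]
[-14.0, -13.0, -12.0, -11.0, -10.0, -9.0, -8.0, -7.0, -6.0, -5.0, -4.0, -3.0, -2.0, -1.0, 0.0, 1.0, 2.0, 3.0, 4.0, 5.0, 6.0, 7.0, 8.0, 9.0, 10.0, 11.0, 12.0, 13.0, 14.0, 15.0, 16.0, 17.0, 18.0, 19.0]
gx 0.20 gy 49.92 depth 0.25 | Fgx -0.4 Fgy 0.2 Fz -1.3 | tq [ 0.02 -0.03  0.02] tilt [ 0.     -0.0003] yaw 12.43 t 30.65
```

```bash
python3 -m creep '{"gripper":[1,1,1,1,1,1,1,1,1,1],"delta_pos":[[0,0.1,2],[0,0.1,2],[0,0.2,2],[0,0.2,2.5],[0,0.2,2.5],[0,0.2,2.5],[0,0.1,2],[0,0.1,1.5],[0,0.1,1],[0,0,0.5]],"delta_rot":[[0,0,0],[0,0,0],[0,0,0],[0,0,0],[0,0,0],[0,0,0],[0,0,0],[0,0,0],[0,0,0],[0,0,0]]}' 100 >/dev/null; python3 h.py
python3 -m creep '{"gripper":[1,1,1,1,1,1,1,1,1,1],"delta_pos":[[0,0,0.5],[0,0,0.5],[0,0,0.5],[0,0,0.5],[0,0.05,0.5],[0,0.1,0.5],[0,0.1,0.5],[0,0.1,0.5],[0,0.1,0.5],[0,0.1,0.5]],"delta_rot":[[0,0,0],[0,0,0],[0,0,0],[0,0,0],[0,0,0],[0,0,0],[0,0,0],[0,0,0],[0,0,0],[0,0,0]]}' 100 >/dev/null; python3 h.py
```

```text
gx 1.57 gy 50.71 depth 18.66 | Fgx 0.2 Fgy -0.2 Fz -1.2 | tq [-0.02  0.01  0.01] tilt [-0.0001 -0.    ] yaw 12.49 t 31.65
gx 1.99 gy 50.65 depth 23.35 | Fgx -3.0 Fgy -0.2 Fz 5.7 | tq [-0.19  1.05  0.03] tilt [-0.0003  0.    ] yaw 12.49 t 32.65
```

```bash
python3 -m creep '{"gripper":[1,1,1,1,1,1,1,1,1,1],"delta_pos":[[0,0.05,0.5],[0,0.05,0.5],[0,0.05,0.5],[0,0.05,0.5],[0,0.1,0.5],[0,0.1,0.5],[0,0.1,0.5],[0,0.1,0.5],[0,0.1,0.5],[0,0.1,0.5]],"delta_rot":[[0,0,0],[0,0,0],[0,0,0],[0,0,0],[0,0,0],[0,0,0],[0,0,0],[0,0,0],[0,0,0],[0,0,0]]}' 100 >/dev/null; python3 h.py
python3 -m creep '{"gripper":[1,1,1,1,1,1,1,1,1,1],"delta_pos":[[0,0,0],[0,0,-2],[0,-0.2,-5],[0,-0.3,-7],[0,-0.3,-7],[0,-0.3,-6],[0,-0.3,-5],[0,-0.3,-2],[-4,0,0],[-9,0,0]],"delta_rot":[[0,0,0],[0,0,0],[0,0,0],[0,0,0],[0,0,0],[0,0,0],[0,0,0],[0,0,0],[0,0,0],[0,0,0]]}' 100 >/dev/null; python3 h.py
python3 -m creep '{"gripper":[1,1,1,1,1,1,1,1,1,1],"delta_pos":[[-14,0,0],[-18,0,0],[-18,0,0],[-16,0,0],[-11,0,0],[-7,0,0],[-4,0,0],[0,0,1],[0,0,2],[0,0,2]],"delta_rot":[[0,0,0],[0,0,0],[0,0,0],[0,0,0],[0,0,0],[0,0,0],[0,0,0],[0,0,0],[0,0,0],[0,0,0]]}' 100 >/dev/null; python3 h.py
```

```text
gx 2.77 gy 50.56 depth 28.03 | Fgx -5.8 Fgy -0.0 Fz 7.0 | tq [-0.31  1.36 -0.01] tilt [-0.0002  0.0002] yaw 12.48 t 33.65
gx 1.22 gy 37.96 depth -5.20 | Fgx 0.5 Fgy -0.4 Fz -1.8 | tq [-0.02 -0.01  0.04] tilt [-0.0003  0.0001] yaw 12.57 t 34.65
gx 1.50 gy -49.53 depth -0.20 | Fgx 0.5 Fgy -0.6 Fz -1.3 | tq [ 0.    0.03 -0.02] tilt [-0.0001  0.0003] yaw 12.55 t 35.65
```

```bash
python3 -m creep '{"gripper":[1,1,1,1,1,1,1,1,1,1],"delta_pos":[[0,-0.1,2],[0,-0.1,2],[0,0,2.5],[0,0,3],[0,0,3],[0,0,3],[0,0,2.5],[0,0,2],[0,0,1],[0,0,0.5]],"delta_rot":[[0,0,0],[0,0,0],[0,0,0.001],[0,0,0],[0,0,0],[0,0,0],[0,0,0],[0,0,0],[0,0,0],[0,0,0]]}' 100 >/dev/null; python3 h.py
python3 -m creep '{"gripper":[1,1,1,1,1,1,1,1,1,1],"delta_pos":[[0,0,0.5],[0,0,0.5],[0,0.05,0.5],[0,0.05,0.5],[0,0.05,0.5],[0,0.05,0.5],[0,0.1,0.5],[0,0.1,0.5],[0,0.1,0.5],[0,0.1,0.5]],"delta_rot":[[0,0,0],[0,0,0],[0,0,0],[0,0,0],[0,0,0],[0,0,0],[0,0,0],[0,0,0],[0,0,0],[0,0,0]]}' 100 >/dev/null; python3 h.py
```

```text
gx 1.28 gy -50.35 depth 21.06 | Fgx -0.3 Fgy 0.5 Fz -0.9 | tq [-0.02 -0.12 -0.03] tilt [ 0.0002 -0.    ] yaw 12.43 t 36.65
gx 1.89 gy -50.43 depth 25.64 | Fgx -0.3 Fgy 0.9 Fz 6.6 | tq [ 0.06  0.23 -0.03] tilt [0.0004 0.0001] yaw 12.43 t 37.65
```

```bash
python3 -m creep '{"gripper":[1,1,1,1,1,1,1,1,1,1],"delta_pos":[[0,0.1,0.6],[0,0.1,0.6],[0,0.1,0.6],[0,0.1,0.6],[0,0.1,0.6],[0,0.1,0.6],[0,0.1,0.6],[0,0.1,0.6],[0,0.1,0.5],[0,0.1,0.5]],"delta_rot":[[0,0,0],[0,0,0],[0,0,0],[0,0,0],[0,0,0],[0,0,0],[0,0,0],[0,0,0],[0,0,0],[0,0,0]]}' 100 >/dev/null; python3 h.py
python3 -m creep '{"gripper":[1,1,1,1,1,1,1,1,1,1],"delta_pos":[[0,0,0],[0,0,-2],[0,-0.2,-5],[0,-0.3,-7],[0,-0.4,-8],[0,-0.4,-8],[0,-0.2,-5],[0,0,-2],[0,0,0],[0,0,0]],"delta_rot":[[0,0,0],[0,0,0],[0,0,0],[0,0,0],[0,0,0],[0,0,0],[0,0,0],[0,0,0],[0,0,0],[0,0,0]]}' 100 >/dev/null; python3 h.py
cat > meas.py <<'E'
from gap import *
def edges(n):
    p=dict(np.load(n+".npz"))
    for lo,hi in((60,74),(24,38),(-15,15),(-38,-24)):
        a=prof(p,lo,hi); w=(gx>8)&(gx<26)
        i=np.where(w)[0][np.argmin(np.where(a[w]>60,a[w],999))] 
        # bright start edge: crossing of mid-level going up after gap
        j=[k for k in range(40,170) if a[k]<150<=a[k+1]]
        e=[round(float(gx[k]+.25*(150-a[k])/(a[k+1]-a[k])),2) for k in j]
        f=[round(float(gx[k]+.25*(120-a[k])/(a[k+1]-a[k])),2) for k in range(60,110) if a[k]>120>=a[k+1]]
        print(n,lo,"up150",e[:2],"case edge dn120",f[:2],"min beyond",gx[i])
for n in sys.argv[1:]: edges(n)
E
python3 - <<'E'
from h import *
p=imaging.snapshot("side"); np.savez("s8",**p)
E
python3 meas.py side s5 s7 s8
```

```text
gx 2.79 gy -50.75 depth 30.96 | Fgx -2.0 Fgy 0.3 Fz 10.6 | tq [-0.09  0.59 -0.01] tilt [0.0005 0.    ] yaw 12.41 t 38.65
gx 1.13 gy -50.27 depth -4.86 | Fgx 0.0 Fgy 0.9 Fz -1.3 | tq [-0.   -0.02  0.02] tilt [-0.0005 -0.0001] yaw 12.43 t 39.65
side 60 up150 [1.74, 14.74] case edge dn120 [] min beyond 13.0
side 24 up150 [1.14, 15.19] case edge dn120 [] min beyond 13.5
side -15 up150 [1.27, 14.56] case edge dn120 [] min beyond 13.5
side -38 up150 [1.51, 14.79] case edge dn120 [] min beyond 13.0
s5 60 up150 [3.3, 20.09] case edge dn120 [-1.03] min beyond 18.75
s5 24 up150 [2.86, 14.93] case edge dn120 [-0.29] min beyond 14.0
s5 -15 up150 [1.72, 14.79] case edge dn120 [-0.94] min beyond 14.5
s5 -38 up150 [2.28, 14.17] case edge dn120 [-1.24] min beyond 12.5
s7 60 up150 [4.67] case edge dn120 [-0.48] min beyond 17.5
s7 24 up150 [5.25, 18.15] case edge dn120 [0.12] min beyond 16.75
s7 -15 up150 [5.12, 17.91] case edge dn120 [-0.54] min beyond 17.75
s7 -38 up150 [4.96, 18.73] case edge dn120 [-1.14] min beyond 17.25
s8 60 up150 [6.42] case edge dn120 [-0.43] min beyond 19.25
s8 24 up150 [6.98, 19.42] case edge dn120 [0.24] min beyond 18.0
s8 -15 up150 [6.4, 19.99] case edge dn120 [-0.39] min beyond 19.5
s8 -38 up150 [6.75, 20.63] case edge dn120 [-0.94] min beyond 19.0
```

```bash
python3 -m creep '{"gripper":[1,1,1,1,1,1,1,1,1,1],"delta_pos":[[5,0,0],[12,0,0],[18,0,0],[20,0,0],[18,0,0],[14,0,0],[9,0,0],[4.5,0,1],[0,0,2],[0,0,2]],"delta_rot":[[0,0,0],[0,0,0],[0,0,0],[0,0,0],[0,0,0],[0,0,0],[0,0,0],[0,0,0],[0,0,0],[0,0,0]]}' 100 >/dev/null; python3 h.py
python3 -m creep '{"gripper":[1,1,1,1,1,1,1,1,1,1],"delta_pos":[[0,0,2],[0,0,2],[0,0,2.5],[0,0,3],[0,0,3],[0,0,3],[0,0.1,2.5],[0,0.1,2],[0,0,2],[0,0,1]],"delta_rot":[[0,0,0],[0,0,0],[0,0,0],[0,0,0],[0,0,0],[0,0,0],[0,0,0],[0,0,0],[0,0,0],[0,0,0]]}' 100 >/dev/null; python3 h.py
```

```text
gx 1.17 gy 49.42 depth 0.06 | Fgx 0.0 Fgy 0.4 Fz -1.3 | tq [-0.03  0.    0.03] tilt [ 0.0001 -0.0004] yaw 12.38 t 40.70
gx 1.73 gy 50.19 depth 22.83 | Fgx 1.3 Fgy 0.3 Fz -0.3 | tq [ 0.06 -0.36 -0.01] tilt [0.0007 0.0001] yaw 12.43 t 41.70
```

```bash
python3 -m creep '{"gripper":[1,1,1,1,1,1,1,1,1,1],"delta_pos":[[0,0.05,0.5],[0,0.05,0.5],[0,0.05,0.5],[0,0.05,0.5],[0,0.1,0.5],[0,0.1,0.5],[0,0.1,0.5],[0,0.1,0.5],[0,0.1,0.5],[0,0.1,0.5]],"delta_rot":[[0,0,0],[0,0,0],[0,0,0],[0,0,0],[0,0,0],[0,0,0],[0,0,0],[0,0,0],[0,0,0],[0,0,0]]}' 100 >/dev/null; python3 h.py
python3 -m creep '{"gripper":[1,1,1,1,1,1,1,1,1,1],"delta_pos":[[0,0.05,0.5],[0,0.05,0.5],[0,0.05,0.5],[0,0.1,0.5],[0,0.1,0.5],[0,0.1,0.4],[0,0.1,0.4],[0,0.1,0.4],[0,0.1,0.3],[0,0,0]],"delta_rot":[[0,0,0],[0,0,0],[0,0,0],[0,0,0],[0,0,0],[0,0,0],[0,0,0],[0,0,0],[0,0,0],[0,0,0]]}' 100 >/dev/null; python3 h.py
```

```text
gx 2.43 gy 50.16 depth 27.51 | Fgx 1.1 Fgy 0.2 Fz 5.9 | tq [ 0.07 -0.42 -0.05] tilt [0.0005 0.0002] yaw 12.43 t 42.70
gx 3.06 gy 50.07 depth 31.04 | Fgx -0.2 Fgy -0.8 Fz 10.5 | tq [ 0.04  0.11 -0.04] tilt [0.0003 0.0004] yaw 12.42 t 43.70
```

```bash
python3 -m creep '{"gripper":[1,1,1,1,1,1,1,1,1,1],"delta_pos":[[0,0.1,0.5],[0,0.1,0.5],[0,0,0],[0,0,-2],[0,-0.2,-6],[0,-0.4,-9],[0,-0.4,-9],[0,-0.4,-7],[0,-0.4,-3],[-4,0,0]],"delta_rot":[[0,0,0],[0,0,0],[0,0,0],[0,0,0],[0,0,0],[0,0,0],[0,0,0],[0,0,0],[0,0,0],[0,0,0]]}' 100 >/dev/null; python3 h.py
python3 -m creep '{"gripper":[1,1,1,1,1,1,1,1,1,1],"delta_pos":[[-12,0,0],[-18,0,0],[-20,0,0],[-18,0,0],[-14,0,0],[-9,0,0],[-5,0,0],[0,0,1],[0,0,2],[0,0,2]],"delta_rot":[[0,0,0],[0,0,0],[0,0,0],[0,0,0],[0,0,0],[0,0,0],[0,0,0],[0,0,0],[0,0,0],[0,0,0]]}' 100 >/dev/null; python3 h.py
python3 - <<'E'
from h import *
p=imaging.snapshot("side"); np.savez("s9",**p)
E
python3 meas.py s9
```

```text
gx 1.45 gy 46.63 depth -3.59 | Fgx -0.1 Fgy 0.0 Fz -0.7 | tq [ 0.01  0.03 -0.06] tilt [0.0004 0.0006] yaw 12.48 t 44.70
gx 1.54 gy -48.96 depth 2.17 | Fgx 0.4 Fgy -0.1 Fz -1.3 | tq [ 0.01 -0.03  0.09] tilt [-0.0003  0.0003] yaw 12.50 t 45.70
s9 60 up150 [7.73] case edge dn120 [-0.47] min beyond 20.5
s9 24 up150 [7.47, 20.93] case edge dn120 [0.27] min beyond 19.75
s9 -15 up150 [7.58, 20.37] case edge dn120 [-0.42] min beyond 19.5
s9 -38 up150 [7.55, 20.51] case edge dn120 [-0.97] min beyond 19.0
```

```bash
python3 -m creep '{"gripper":[1,1,1,1,1,1,1,1,1,1],"delta_pos":[[-0.5,0,2],[-0.3,0,2],[0,0,3],[0,0,3],[0,0,3],[0,0.1,3],[0,0.1,3],[0,0.1,2],[0,0,1],[0,0,0.5]],"delta_rot":[[0,0,0],[0,0,0],[0,0,0.001],[0,0,0],[0,0,0],[0,0,0],[0,0,0],[0,0,0],[0,0,0],[0,0,0]]}' 100 >/dev/null; python3 h.py
python3 -m creep '{"gripper":[1,1,1,1,1,1,1,1,1,1],"delta_pos":[[0,0.05,0.5],[0,0.1,0.5],[0,0.1,0.5],[0,0.1,0.5],[0,0.1,0.5],[0,0.1,0.5],[0,0.1,0.5],[0,0.1,0.5],[0,0.1,0.5],[0,0.1,0.5]],"delta_rot":[[0,0,0],[0,0,0],[0,0,0],[0,0,0],[0,0,0],[0,0,0],[0,0,0],[0,0,0],[0,0,0],[0,0,0]]}' 100 >/dev/null; python3 h.py
```

```text
gx 1.83 gy -50.64 depth 24.37 | Fgx 1.2 Fgy -0.1 Fz -1.5 | tq [-0.05 -0.05  0.05] tilt [ 0.0002 -0.    ] yaw 12.37 t 46.75
gx 2.67 gy -50.63 depth 29.29 | Fgx 0.7 Fgy -0.2 Fz 1.0 | tq [0.01 0.06 0.01] tilt [-0. -0.] yaw 12.38 t 47.75
```

```bash
python3 -m creep '{"gripper":[1,1,1,1,1,1,1,1,1,1],"delta_pos":[[0,0.05,0.5],[0,0.05,0.5],[0,0.1,0.5],[0,0.1,0.5],[0,0.05,0.3],[0,0,0],[0,0,0],[0,0,0],[0,0,0],[0,0,0]],"delta_rot":[[0,0,0],[0,0,0],[0,0,0],[0,0,0],[0,0,0],[0,0,0],[0,0,0],[0,0,0],[0,0,0],[0,0,0]]}' 100 >/dev/null; python3 h.py
python3 -m creep '{"gripper":[1,1,1,1,1,1,1,1,1,1],"delta_pos":[[0,0,-1],[0,0,-3],[0,-0.2,-7],[0,-0.4,-10],[0,-0.4,-12],[0,-0.4,-12],[0,-0.4,-8],[0,0,-4],[0,0,0],[0,0,0]],"delta_rot":[[0,0,0],[0,0,0],[0,0,0],[0,0,0],[0,0,0],[0,0,0],[0,0,0],[0,0,0],[0,0,0],[0,0,0]]}' 100 >/dev/null; python3 h.py
python3 - <<'E'
from h import *
p=imaging.snapshot("side"); np.savez("s10",**p)
plan([.4485,.2654,.2589],6.8)
E
python3 meas.py s10
```

```text
gx 2.99 gy -50.80 depth 31.20 | Fgx -2.2 Fgy 0.5 Fz 6.5 | tq [-0.08  0.65  0.04] tilt [0.0001 0.    ] yaw 12.37 t 48.75
gx 1.06 gy -50.52 depth -25.01 | Fgx 0.2 Fgy 0.0 Fz -1.6 | tq [0.01 0.04 0.01] tilt [-0.0005 -0.    ] yaw 12.38 t 49.75
[32.9, -4.8, 0.1],[32.8, -5.2, 0.1],[32.8, -5.5, 0.1],[32.7, -5.8, 0.1],[32.7, -6.1, 0.1],[32.6, -6.4, 0.1],[32.5, -6.8, 0.1],[32.5, -7.1, 0.1],[32.4, -7.4, 0.1],[32.3, -7.7, 0.1],
rot/row [-0.0001, -0.0, 0.0097] total mm [328.82 -48.44   1.21]
s10 60 up150 [7.65] case edge dn120 [-0.48] min beyond 23.0
s10 24 up150 [7.52, 21.02] case edge dn120 [0.1] min beyond 19.75
s10 -15 up150 [7.73] case edge dn120 [-0.46] min beyond 19.75
s10 -38 up150 [7.54, 20.85] case edge dn120 [-0.96] min beyond 19.25
```

```bash
python3 -m creep '{"gripper":[1,1,1,1,1,1,1,1,1,1],"delta_pos":[[12,-2,0],[25,-4,0],[38,-6,0],[45,-7,0],[48,-8,0],[48,-9,0],[43,-9,0],[32,-7,0],[22,-5,0],[12.5,-3,0]],"delta_rot":[[0,0,0.01],[0,0,0.01],[0,0,0.01],[0,0,0.01],[0,0,0.01],[0,0,0.01],[0,0,0.01],[0,0,0.01],[0,0,0.01],[0,0,0.007]]}' 100 
python3 -m creep '{"gripper":[1,1,1,1,1,1,1,1,1,1],"delta_pos":[[0,0,0],[0,0,4],[0,0,8],[0,0,14],[0,0,18],[0,0,18],[0,0,14],[0,0,8],[0,0,2],[0,0,0]],"delta_rot":[[0,0,0],[0,0,0],[0,0,0],[0,0,0],[0,0,0],[0,0,0],[0,0,0],[0,0,0],[0,0,0],[0,0,0]]}' 100
python3 - <<'E'
from h import *
plan([.4485,.2654,.0980],6.8)
E
```

```text
t: 50.8
ee_pos: [0.4503, 0.2674, 0.2598]
ee_rot: [[-0.121, 0.993, -0.001], [0.993, 0.121, -0.0], [-0.0, -0.001, -1.0]]
contact_force: [0.9, -0.7, -1.6]
width: 0.0188
gripper_force: 98.9
t: 51.8
ee_pos: [0.452, 0.265, 0.1745]
ee_rot: [[-0.118, 0.993, 0.0], [0.993, 0.118, -0.0], [-0.0, 0.0, -1.0]]
contact_force: [0.0, -0.0, -0.9]
width: 0.0188
gripper_force: 98.9
[0.1, -0.3, 7.7],[0.1, -0.3, 7.7],[0.1, -0.3, 7.7],[0.1, -0.3, 7.7],[0.1, -0.3, 7.7],[0.1, -0.3, 7.7],[0.1, -0.3, 7.7],[0.1, -0.3, 7.7],[0.1, -0.3, 7.7],[0.1, -0.3, 7.7],
rot/row [0.0, 0.0, 0.0] total mm [ 0.8  -3.38 76.55]
```

```bash
python3 -m creep '{"gripper":[1,1,1,1,1,1,1,1,1,1],"delta_pos":[[0.4,-1.7,0],[0.4,-1.7,2],[0,0,5],[0,0,8],[0,0,11],[0,0,13],[0,0,13],[0,0,11],[0,0,7],[0,0,3]],"delta_rot":[[0,0,0],[0,0,0],[0,0,0],[0,0,0],[0,0,0],[0,0,0],[0,0,0],[0,0,0],[0,0,0],[0,0,0]]}' 100 
python3 -m creep '{"gripper":[1,1,1,1,1,1,1,1,1,1],"delta_pos":[[0,0,0.5],[0,0,0.5],[0,0,0.5],[0,0,0.5],[0,0,0.3],[0,0,0],[0,0,0],[0,0,0],[0,0,0],[0,0,0]],"delta_rot":[[0,0,0],[0,0,0],[0,0,0],[0,0,0],[0,0,0],[0,0,0],[0,0,0],[0,0,0],[0,0,0],[0,0,0]]}' 50
```

```text
t: 52.8
ee_pos: [0.448, 0.2652, 0.1005]
ee_rot: [[-0.119, 0.993, -0.001], [0.993, 0.119, -0.001], [-0.001, -0.001, -1.0]]
contact_force: [-0.1, -0.5, -0.8]
width: 0.0188
gripper_force: 98.9
t: 53.8
ee_pos: [0.4483, 0.2655, 0.0992]
ee_rot: [[-0.119, 0.993, -0.0], [0.993, 0.119, -0.0], [-0.0, -0.0, -1.0]]
contact_force: [-1.6, -0.5, -1.8]
width: 0.019
gripper_force: 98.9
```

```bash
python3 -m creep '{"gripper":[1,1,1,1,1,1,1,1,1,1],"delta_pos":[[0,0,0.3],[0,0,0.3],[0,0,0.3],[0,0,0.3],[0,0,0.3],[0,0,0],[0,0,0],[0,0,0],[0,0,0],[0,0,0]],"delta_rot":[[0,0,0],[0,0,0],[0,0,0],[0,0,0],[0,0,0],[0,0,0],[0,0,0],[0,0,0],[0,0,0],[0,0,0]]}' 50
```

```text
t: 54.8
ee_pos: [0.4483, 0.2655, 0.0977]
ee_rot: [[-0.119, 0.993, -0.0], [0.993, 0.119, -0.0], [-0.0, -0.0, -1.0]]
contact_force: [-0.6, -0.2, -2.0]
width: 0.019
gripper_force: 98.9
```

```bash
python3 -m creep '{"gripper":[1,1,1,1,1,1,1,1,1,1],"delta_pos":[[0,0,0.2],[0,0,0.2],[0,0,0.2],[0,0,0.2],[0,0,0],[0,0,0],[0,0,0],[0,0,0],[0,0,0],[0,0,0]],"delta_rot":[[0,0,0],[0,0,0],[0,0,0],[0,0,0],[0,0,0],[0,0,0],[0,0,0],[0,0,0],[0,0,0],[0,0,0]]}' 50
```

```text
t: 55.8
ee_pos: [0.4484, 0.2655, 0.0976]
ee_rot: [[-0.119, 0.993, -0.0], [0.993, 0.119, 0.0], [0.0, -0.0, -1.0]]
contact_force: [-3.3, -1.8, 8.4]
width: 0.019
gripper_force: 100.4
```

Seated on the collar: the force is 8 N and z has stopped at 0.0976, the same as at the grasp. Releasing and rising.

```bash
python3 -m creep '{"gripper":[0.6,0.2,-0.2,-0.6,-1,-1,-1,-1,-1,-1],"delta_pos":[[0,0,0],[0,0,0],[0,0,0],[0,0,0],[0,0,0],[0,0,0],[0,0,0],[0,0,0],[0,0,0],[0,0,0]],"delta_rot":[[0,0,0],[0,0,0],[0,0,0],[0,0,0],[0,0,0],[0,0,0],[0,0,0],[0,0,0],[0,0,0],[0,0,0]]}' 
python3 -m creep '{"gripper":[-1,-1,-1,-1,-1,-1,-1,-1,-1,-1],"delta_pos":[[0,0,-3],[0,0,-8],[0,0,-14],[0,0,-20],[0,0,-25],[0,0,-28],[0,0,-25],[0,0,-15],[0,0,-7],[0,0,0]],"delta_rot":[[0,0,0],[0,0,0],[0,0,0],[0,0,0],[0,0,0],[0,0,0],[0,0,0],[0,0,0],[0,0,0],[0,0,0]]}'
python3 - <<'E'
from h import *
p=imaging.snapshot("side"); np.savez("s11",**p); save(p,"s11",(150,100,400,384),2)
E
python3 meas.py s11
```

```text
t: 56.8
ee_pos: [0.4483, 0.2654, 0.0969]
ee_rot: [[-0.119, 0.993, -0.0], [0.993, 0.119, -0.0], [-0.0, -0.0, -1.0]]
contact_force: [-0.4, -0.3, -0.5]
width: 0.0856
gripper_force: 0.0
t: 57.8
ee_pos: [0.4487, 0.2657, 0.2434]
ee_rot: [[-0.119, 0.993, 0.002], [0.993, 0.119, 0.002], [0.001, 0.002, -1.0]]
contact_force: [-0.3, -0.5, 0.2]
width: 0.0854
gripper_force: 0.0
s11 60 up150 [6.67] case edge dn120 [1.22] min beyond 23.0
s11 24 up150 [6.78] case edge dn120 [1.84] min beyond 19.75
s11 -15 up150 [5.6] case edge dn120 [] min beyond 19.75
s11 -38 up150 [3.51] case edge dn120 [] min beyond 19.5
```

View pics/s11.png

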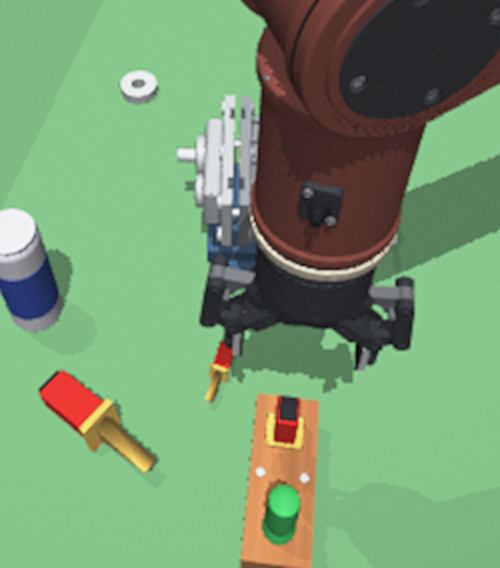

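The wedge stands upright in its pocket at (287,425) and nothing else has moved. One last top-view check of the seam before handing in.

```bash
python3 - <<'E'
from h import *
p=imaging.snapshot("top"); np.savez("t12",**p)
E
python3 gap.py top t12; python3 meas.py top t12
```

```text
top 62 74 [93, 96, 102, 108, 113, 121, 125, 127, 125, 125, 125, 124, 121, 117, 116, 123, 139, 155, 161, 160, 157, 157, 159, 158, 156, 148, 137, 131, 129, 123, 109, 99, 93, 90]
top 24 38 [88, 77, 77, 87, 106, 124, 131, 127, 125, 125, 125, 122, 117, 114, 111, 117, 141, 158, 163, 160, 156, 157, 159, 159, 154, 142, 119, 103, 104, 117, 134, 145, 150, 153]
top -38 -24 [84, 72, 71, 83, 103, 121, 129, 125, 122, 123, 124, 120, 116, 112, 112, 124, 144, 155, 159, 157, 154, 156, 158, 155, 145, 126, 105, 97, 109, 123, 135, 143, 147, 149]
t12 62 74 [97, 106, 113, 119, 122, 128, 132, 134, 133, 133, 132, 133, 132, 127, 116, 101, 86, 81, 83, 80, 83, 105, 136, 158, 172, 172, 168, 166, 168, 168, 168, 167, 161, 155]
t12 24 38 [92, 80, 80, 95, 114, 130, 138, 134, 132, 133, 133, 133, 133, 126, 111, 87, 79, 71, 67, 65, 75, 103, 137, 165, 178, 173, 168, 168, 169, 169, 166, 156, 136, 116]
t12 -38 -24 [89, 77, 77, 89, 110, 128, 136, 132, 130, 131, 133, 132, 129, 122, 110, 94, 78, 71, 61, 57, 72, 106, 142, 163, 174, 172, 166, 167, 168, 167, 163, 151, 127, 107]
[-14.0, -13.0, -12.0, -11.0, -10.0, -9.0, -8.0, -7.0, -6.0, -5.0, -4.0, -3.0, -2.0, -1.0, 0.0, 1.0, 2.0, 3.0, 4.0, 5.0, 6.0, 7.0, 8.0, 9.0, 10.0, 11.0, 12.0, 13.0, 14.0, 15.0, 16.0, 17.0, 18.0, 19.0]
top 60 up150 [2.47] case edge dn120 [-1.75] min beyond 19.25
top 24 up150 [2.45, 17.88] case edge dn120 [-2.54] min beyond 13.25
top -15 up150 [2.59, 17.98] case edge dn120 [-2.5] min beyond 13.25
top -38 up150 [2.4] case edge dn120 [-2.85] min beyond 13.0
t12 60 up150 [8.47] case edge dn120 [-0.26] min beyond 25.5
t12 24 up150 [8.42] case edge dn120 [-0.51] min beyond 19.75
t12 -15 up150 [8.31] case edge dn120 [-0.56] min beyond 19.75
t12 -38 up150 [8.29] case edge dn120 [-0.76] min beyond 19.25
```

```bash
python3 -c "
from rig import bot
print(bot.finish_job())"
```

```text
the job is handed in; nothing more can be done
None
```

I handed the job in at about 58 s. By the camera images the seam stands open about 7 mm at both ends (roughly ±0.5 mm) and the cover is square. The wedge is back upright in its pocket, and the last side view shows nothing else disturbed.

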